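Open up a sieve shaker's drive bay and clear its transport blocks

ROBOT

A 7-joint arm with a two-finger parallel gripper is mounted at the origin on the work surface. World frame = base frame: x ahead of the robot, y to its left, z up, the work surface at z = 0. Lengths are in m, angles in rad, forces in N, time in s.
With the tool pointing down it reaches from about 0.4 to 0.85 m from the base axis. Payload 10.4 kg.
Tool frame: the origin (TCP) lies midway between the tips of the shut fingers; the grasp point (between the pads) lies 19 mm behind it; x points along the fingers, z is the direction in which the jaws open and shut, and the axes are right-handed (so a half turn about x gives the same grasp; the last joint's range is limited). The gripper opens to 87 mm and grips with 3 to 60 N. Pads are 19 mm wide; open, the fingers measure 117 mm over their backs; the gripper's body (75 mm by 190 mm) begins 51 mm behind the grasp point.
Start: joints at [-1.342, 0.332, -0.065, 1.46, 0.022, 1.35, -0.088], TCP at [0.156, 0.605, 0.223] pointing down, gripper open.
Joint ranges: [-2.6, 2.6], [-0.5, 2.12], [-1.47, 1.34], [0.16, 2.42], [-1.27, 4.41], [0.06, 2.06], [-2.6, 2.6]. Speed limits (rad/s): [2.22, 2.22, 2.79, 2.79, 3.14, 3.14, 3.14].

INTERFACE

Orientations are given as a unit quaternion [x, y, z, w].
In Python, from bench import read_state, camera, camera_params, close_job gives the robot as it stands.
- The arm moves only by the tool arm_command, never from a script. Its argument "targets" is a list of rows, each a list of 7 numbers: the closure in counts, from 0 (fully open) to 255 (shut), then the shift along the tool's x, y, z in mm, then the turn, a rotation vector about the tool's x, y, z in rad. A call has 1 to 10 rows; each row is the pose to reach, as a shift and turn from the pose commanded when the call began, along the tool's axes at that moment; what a row does not reach only later rows make up. A row lasts 1/10 s, in which the tool goes at most 50 mm and 8.59 degrees, less where a joint would pass 70% of its speed; a pose out of reach is approached as far as the arm can. A call with a gripper value outside its range is refused whole. The fingers move at their own pace and stop on an object; "newtons" is the grip in N (left out, the last holds). Time passes only in rows, so rows that repeat a pose let the fingers close. It gives the time, the measured TCP pose, the force and the opening at its end, in the units of the state.
- read_state(): the state, without advancing time (a new reading comes with each control period).
- camera(name): name is "side" or "top"; returns the picture (384x512x3 uint8, red, green, blue); there is no depth.
- camera_params(name): a dict with "intrinsics" (3x3 intrinsics, pixels), "dist" ([k1, k2, p1, p2, k3] as OpenCV has them; the pictures are not rectified), "xyz" and "orientation" of the camera in the world. Camera axes: x right, y down, z forward; pixel columns grow to the right and rows downward; lengths in m; the calibration is good to about 2 mm. A picture is of the moment at which its call begins. camera_params takes no time and is no camera call.
- close_job(): hands the job in, once; it reports no verdict.
The state is a dict: "time": time; "joint_positions": joint angles; "joint_vel": joint speeds; "joint_torque": joint torques, N m; "ee_pos": TCP position; "eef_rot": TCP orientation; "ft_force": force on the tool from outside, world axes, zero at the start; "torque": the same for the moment, N m; "width": finger opening in m.
Only numpy, scipy, OpenCV 4.12 (cv2) and the standard library are available. Lean on these libraries where they do the work, as an engineer would, in place of code of your own. Each camera call takes 0.05 s, during which the arm holds its last target.

TASK

Commission this sieve shaker's drive base: with the screwdriver (not with your fingers) turn the three slotted cam fasteners a quarter turn anticlockwise to their stops, put the screwdriver back upright, fully home in its stand, and lift the access panel off by its handle and lay it flat in the middle of the black rubber mat. Then take every wooden transport block out of the bay (there may be one to three) and stand or lay them in the grey tray, and only when all are out swing the sprung brake lever in the bay to its stop and let it spring back. Leave the panel off, the fasteners open, and the jar, the steel pan and the clamp ring where they are.

Things in the scene. Friction and masses are not known exactly. Their poses are not given: they have to be found in the camera images.
- machine: drive base, stainless box fixed to the bench, 270 (x) by 330 (y) by 110 mm high; origin at the centre of its underside, on the bench. In its top, centred, a bay 150 (x) by 200 (y) mm with upright walls, floor 45 mm above the bench, covered by the panel, which 4 mm high strips locate with 3 mm play. Lever at the bay's +y end (y over 50 mm), blocks in a row along y in the rest
- cam0 (a joint): angle of the slotted cam fastener at the machine's +y end of the panel: 0 = locked (lobe points to the panel's middle and overlaps its edge by 12 mm), 1.57 = fully open against its stop (lobe parallel to the panel's edge, panel free). It opens ANTICLOCKWISE seen from above; it starts between 0 and 0.2, stays where it is left, needs about 0.08 N m
- cam0_slot (a point): middle of the top of the +y fastener's head, on its upright turning axis, 132 mm above the bench. x axis (turns with the fastener) runs along the slot and out along the lobe. Steel head 26 mm square, 22 mm above the machine's top; slot right across it, open at both ends, 6 mm wide, 9.5 mm deep, mouth bevelled to 13 mm. Lobe 16 mm wide, reaching 36 mm from the axis
- cam1 (a joint): angle of the slotted cam fastener at the machine's -y end of the panel: 0 = locked (lobe points to the panel's middle and overlaps its edge by 12 mm), 1.57 = fully open against its stop (lobe parallel to the panel's edge, panel free). It opens ANTICLOCKWISE seen from above; it starts between 0 and 0.2, stays where it is left, needs about 0.08 N m
- cam1_slot (a point): middle of the top of the -y fastener's head, on its upright turning axis, 132 mm above the bench. x axis (turns with the fastener) runs along the slot and out along the lobe. Steel head 26 mm square, 22 mm above the machine's top; slot right across it, open at both ends, 6 mm wide, 9.5 mm deep, mouth bevelled to 13 mm. Lobe 16 mm wide, reaching 36 mm from the axis
- cam2 (a joint): angle of the slotted cam fastener at the machine's -x side of the panel: 0 = locked (lobe points to the panel's middle and overlaps its edge by 12 mm), 1.57 = fully open against its stop (lobe parallel to the panel's edge, panel free). It opens ANTICLOCKWISE seen from above; it starts between 0 and 0.2, stays where it is left, needs about 0.08 N m
- cam2_slot (a point): middle of the top of the -x side fastener's head, on its upright turning axis, 132 mm above the bench. x axis (turns with the fastener) runs along the slot and out along the lobe. Steel head 26 mm square, 22 mm above the machine's top; slot right across it, open at both ends, 6 mm wide, 9.5 mm deep, mouth bevelled to 13 mm. Lobe 16 mm wide, reaching 36 mm from the axis
- panel: loose access panel: aluminium sheet 170 (x) by 220 (y) by 5 mm, 0.4 kg; origin at the centre of its underside, which lies on the machine's top (110 mm) at the start. Black bar handle along its y axis over its middle: bar 90 mm long, 12 mm wide (x), its top 39 mm and its underside 27 mm above the panel's underside; a post at each end, 35 mm clear each side of the middle
- driver: flat-blade screwdriver standing blade down in its stand, 0.15 kg; origin at the centre of the blade's tip, z up along the shaft, x along the blade's width. Blade 14 mm wide (x), 3 mm thick (y); shaft 8 mm round; black guard disc 34 mm across, 70 to 78 mm above the tip; then a black square handle 26 mm across flats (facing x and y), 78 to 160 mm above the tip
- stand: the screwdriver's stand, fixed: grey upright 44 mm square on a 70 mm square foot, 78 mm high, origin at the centre of its underside; in its top a 22 mm square hole, 70 mm deep (floor at 8 mm). With the screwdriver fully home the guard disc rests on the stand's top and the blade's tip lies 8 mm above the bench
- mat: black rubber mat fixed flat on the bench, 220 (x) by 250 (y) by 3 mm, origin at the centre of its underside
- tray: open grey plastic tray fixed to the bench, 180 (x) by 230 (y) by 28 mm high, walls 4 mm and floor 4 mm, origin at the centre of its underside
- lever (a joint): angle of the sprung brake lever in the bay: 0 at rest (leaning to the machine's -x), 0.9 at its stop (leaning as far to the machine's +x). A spring drives it back to 0; the push at the knob is about 3 N at rest, 9 N at the stop
- lever_knob (a point): centre of the black ball knob, 18 mm across, on the end of the lever: 50 mm from the lever's pivot, a horizontal axis along the machine's y at (0, 75) mm in the machine's frame, 52 mm above the bench; the rest position has the knob about 97 mm above the bench, 22 mm to the -x side of the pivot
- jar: bystander: loose white plastic jar, 60 mm across, 85 mm high, origin at the centre of its underside
- pan: bystander: loose steel sieve pan, 140 mm across, 45 mm high, origin at the centre of its underside
- clamp: bystander: loose steel clamp ring, 110 mm across, 18 mm high, origin at the centre of its underside
- block0: transport block, plain light wood, 30 (x) by 36 (y) by 45 mm high, about 60 g, upright in the cradle under the panel at the start, its x roughly along the machine's x. The cradle is a pit in the bay, x -42 to 42, y -88 to 45 mm in the machine's frame, bounded all round by dark steel 22 mm high above the bay's floor; origin at the centre of its underside. Absent (None) in some starts
- block1: transport block, plain light wood, 30 (x) by 36 (y) by 45 mm high, about 60 g, upright in the cradle under the panel at the start, its x roughly along the machine's x. The cradle is a pit in the bay, x -42 to 42, y -88 to 45 mm in the machine's frame, bounded all round by dark steel 22 mm high above the bay's floor; origin at the centre of its underside. Absent (None) in some starts
- block2: transport block, plain light wood, 30 (x) by 36 (y) by 45 mm high, about 60 g, upright in the cradle under the panel at the start, its x roughly along the machine's x. The cradle is a pit in the bay, x -42 to 42, y -88 to 45 mm in the machine's frame, bounded all round by dark steel 22 mm high above the bay's floor; origin at the centre of its underside. Absent (None) in some starts
There are look-alikes about, which are no part of the job. Of the things shaped like the stand, the grey one is meant.

How it is judged:
By the outcome, as a careful person would: the job done as asked, in the order asked, and still so for the second after the job is handed in, with the robot touching nothing.
Of block0, block1, block2 only 1 to 3 are there at a start; the rules pass over those that are not, and their reading is None.
At some moment in a run one of panel, block0, block1, block2 may be knocked a few centimetres aside while the robot is not near it.
It also fails if it takes over 210 s, if anything falls off the work surface, if the arm or the gripper's body presses on something with over 40 N, if the wrist force passes 120 N, or if a joint passes its speed limit or range.

## Working session

There is one attempt and no reset: what is moved stays moved. The work goes in short steps, Python scripts to look and compute and a tool call to move; the robot and the scene stay as the last step left them, time stands still between calls to the robot, and variables do not carry over. Pictures are saved under pics/ and viewed, and the job is handed in when it is done.

Besides the shell and the picture viewer there is one more tool, called after "Call:" as name([rows], argument=value, ...), one row to a line, values as JSON. arm_command: Moves the arm, as the interface text tells. Its arguments: {"type":"object","properties":{"targets":{"type":"array"},"newtons":{"type":"number"}},"required":["targets"]}

```bash
ls; mkdir -p pics
python3 - <<'E'
from bench import *
import cv2,json
s=read_state();print(s)
for n in("side","top"):
    cv2.imwrite(f"pics/{n}0.png",camera(n)[:,:,::-1]);print(camera_params(n))
E
```

```text
pics
{'time': 0.0, 'joint_positions': array([-1.34159686,  0.33285366, -0.06470477,  1.46096777,  0.02158518,
        1.34996063, -0.08849071]), 'joint_vel': array([ 0.00092997, -0.00018811,  0.00114369,  0.0018598 , -0.0008308 ,
       -0.00054007, -0.00195538]), 'joint_torque': array([-1.11415520e-03, -6.23241735e+01,  2.37894407e-02, -3.89909506e+01,
       -6.15276187e-02,  3.93158651e-02,  1.37312027e-04]), 'ee_pos': array([0.15561259, 0.60488241, 0.22175273]), 'eef_rot': array([-0.43360726,  0.55922394,  0.43292813,  0.55841433]), 'ft_force': array([ 0.24851711, -0.26071989,  0.29572336]), 'torque': array([ 0.01396436,  0.01867627, -0.00071147]), 'width': 0.08704497600156509}
{'intrinsics': array([[443.70484883,   0.        , 246.06613561],
       [  0.        , 443.70484883, 191.16007888],
       [  0.        ,   0.        ,   1.        ]]), 'dist': array([-0.08205202,  0.        ,  0.        ,  0.        ,  0.        ]), 'xyz': array([ 0.4581885 , -1.08218476,  0.78672682]), 'orientation': array([ 0.87129194, -0.06631027,  0.04644829, -0.48404117])}
{'intrinsics': array([[397.82048429,   0.        , 259.80978152],
       [  0.        , 397.82048429, 190.13812306],
       [  0.        ,   0.        ,   1.        ]]), 'dist': array([-0.12848805,  0.        ,  0.        ,  0.        ,  0.        ]), 'xyz': array([ 0.39234109, -0.01886991,  1.16439242]), 'orientation': array([ 0.72622071, -0.67920111,  0.0745187 , -0.07573836])}
```

View pics/top0.png

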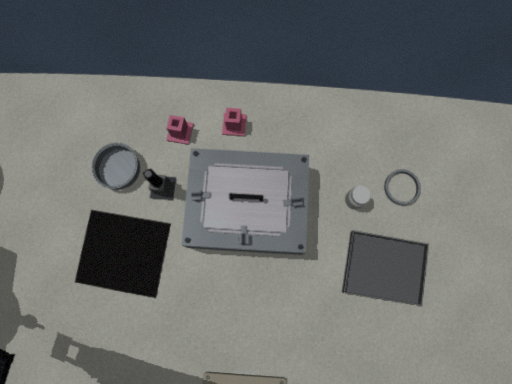

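View pics/side0.png

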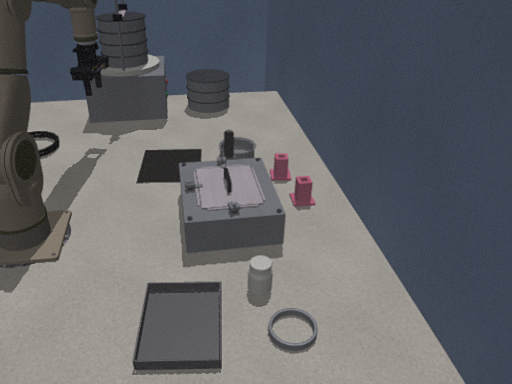

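The top view shows the machine around (247,200), the driver in the grey stand at about (160,185), the mat at (124,253) and the tray at (386,268). The pan is at (117,167), the jar at (360,197) and the ring at (403,187). Two pink stands are the decoys. Next I'll write helpers and zoom in.

```bash
cat > h.py <<'E'
import numpy as np,cv2
from bench import *
from scipy.spatial.transform import Rotation as R
P={n:camera_params(n) for n in("side","top")}
def ray(n,uv):
    p=P[n];q=cv2.undistortPoints(np.array([[uv]],float),p["intrinsics"],p["dist"])[0,0]
    return p["xyz"],R.from_quat(p["orientation"]).apply([q[0],q[1],1.])
def onz(n,uv,z):
    o,d=ray(n,uv);return o+d*(z-o[2])/d[2]
def tri(a,b):
    o1,d1=ray("top",a);o2,d2=ray("side",b)
    A=np.stack([d1,-d2],1);t=np.linalg.lstsq(A,o2-o1,rcond=None)[0]
    p,q=o1+d1*t[0],o2+d2*t[1];return (p+q)/2,np.linalg.norm(p-q)
def proj(n,X):
    p=P[n];r=R.from_quat(p["orientation"]).inv();rv=r.as_rotvec();tv=-r.apply(p["xyz"])
    return cv2.projectPoints(np.atleast_2d(np.array(X,float)),rv,tv,p["intrinsics"],p["dist"])[0][:,0]
def snap(n,name,box=None,k=1):
    im=camera(n)[:,:,::-1].copy();cv2.imwrite(f"pics/{name}_raw.png",im)
    if box: x0,y0,x1,y1=box;im=im[y0:y1,x0:x1]
    im=cv2.resize(im,None,fx=k,fy=k,interpolation=cv2.INTER_CUBIC);im=cv2.convertScaleAbs(im,alpha=1.6,beta=10)
    cv2.imwrite(f"pics/{name}.png",im)
def crop(src,dst,box,k,al=1.8):
    im=cv2.imread(f"pics/{src}.png");x0,y0,x1,y1=box
    cv2.imwrite(f"pics/{dst}.png",cv2.convertScaleAbs(cv2.resize(im[y0:y1,x0:x1],None,fx=k,fy=k,interpolation=cv2.INTER_CUBIC),alpha=al,beta=10))
def tool():
    s=read_state();return s["ee_pos"],R.from_quat(s["eef_rot"]),s
E
python3 - <<'E'
from h import *
crop("top0","t1",(140,140,320,260),4.4)
crop("side0","s1",(165,115,315,250),4.4)
p,r,s=tool();print(r.as_matrix().round(3))
E
```

```text
[[-0.    -0.968  0.249]
 [-0.001  0.249  0.968]
 [-1.    -0.    -0.001]]
```

View pics/t1.png

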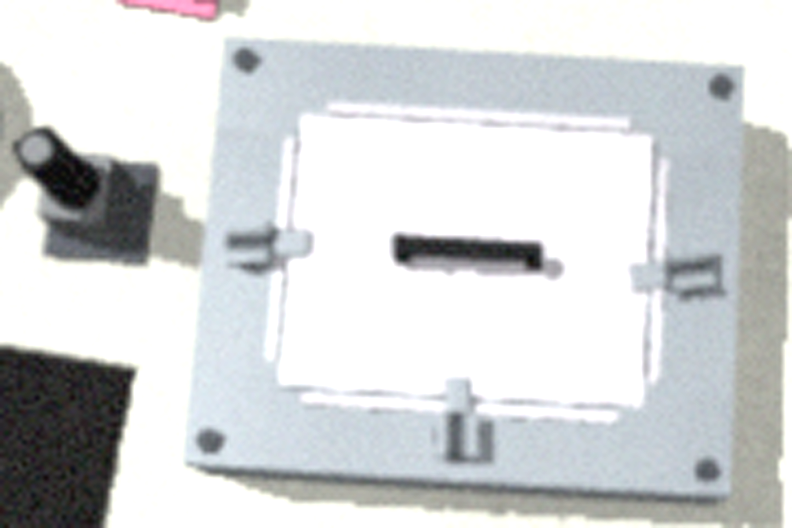

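View pics/s1.png

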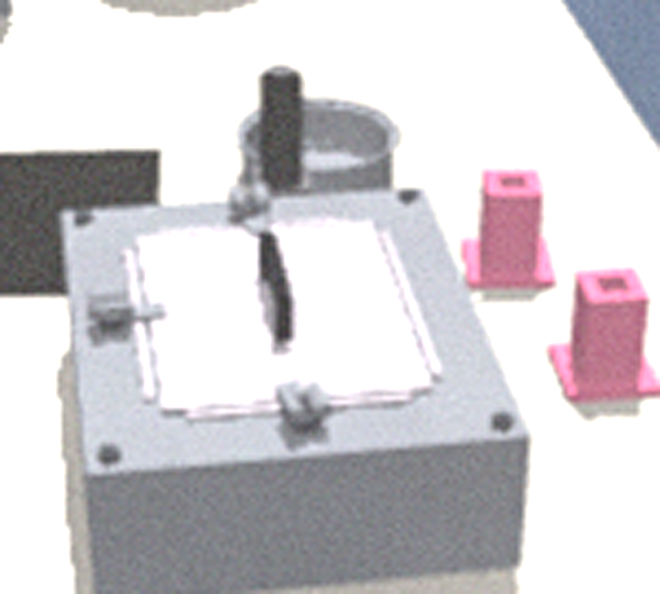

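Run:
```python
from h import *
c=lambda u,v:(140+(u+.5)/4.4-.5,140+(v+.5)/4.4-.5)
for nm,z,pts in [("mach",.11,[(228,38),(743,68),(722,497),(188,465)]),("holes",.11,[(246,60),(721,86),(708,470),(210,440)]),
 ("panel",.115,[(302,114),(650,135),(641,405),(280,385)])]:
    W=np.array([onz("top",c(*p),z)[:2] for p in pts]);m=W.mean(0)
    print(nm,W.round(4).tolist(),m.round(4))
    for i in range(4):
        d=W[(i+1)%4]-W[i];print("  len",np.linalg.norm(d).round(4),"ang",np.degrees(np.arctan2(d[1],d[0])).round(2))
cs=lambda u,v:(165+(u+.5)/4.4-.5,115+(v+.5)/4.4-.5)
W=np.array([onz("side",cs(*p),.11)[:2] for p in [(83,216),(409,196),(503,422),(108,454)]]);print("sideholes",W.round(4).tolist(),W.mean(0))
```

```text
mach [[0.7264, 0.1887], [0.7285, -0.1375], [0.4599, -0.136], [0.4571, 0.1855]] [0.593  0.0251]
  len 0.3262 ang -89.63
  len 0.2687 ang 179.68
  len 0.3215 ang 90.5
  len 0.2694 ang 0.68
holes [[0.7126, 0.1757], [0.7157, -0.1241], [0.4755, -0.1268], [0.473, 0.1736]] [0.5942 0.0246]
  len 0.2998 ang -89.41
  len 0.2403 ang -179.35
  len 0.3005 ang 90.46
  len 0.2396 ang 0.49
panel [[0.6783, 0.1361], [0.6794, -0.0808], [0.5114, -0.0842], [0.5087, 0.1336]] [0.5945 0.0262]
  len 0.2169 ang -89.72
  len 0.168 ang -178.86
  len 0.2178 ang 90.71
  len 0.1696 ang 0.84
sideholes [[0.4724, 0.1845], [0.7139, 0.1843], [0.7169, -0.1174], [0.4746, -0.1184]] [0.59445258 0.03324399]
```

Run:
```python
from h import *
crop("top0","t2",(60,195,190,310),6)
crop("side0","s2",(120,130,250,200),6)
crop("top0","t3",(330,220,440,315),6)
crop("side0","s3",(120,270,240,384),5)
```

```text
(no output)
```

View pics/t2.png

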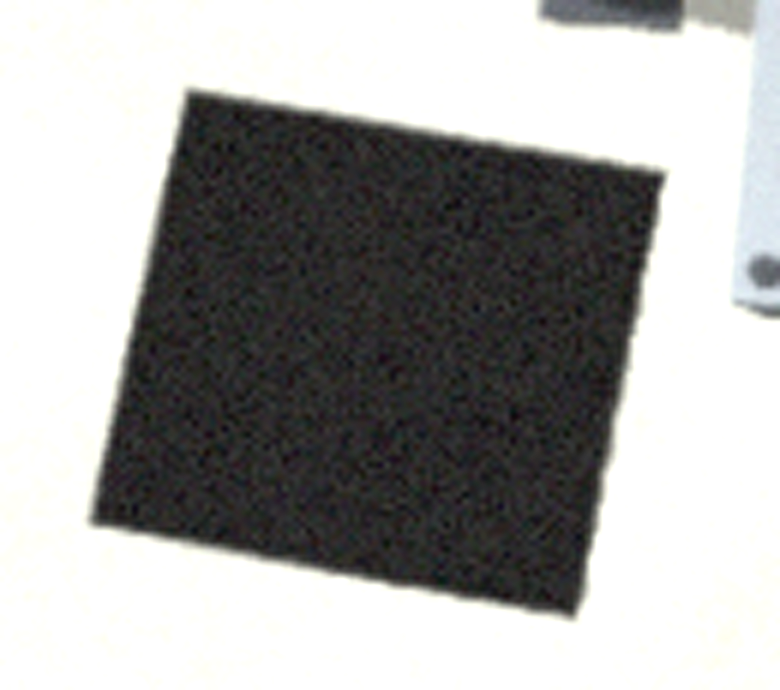

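View pics/s2.png

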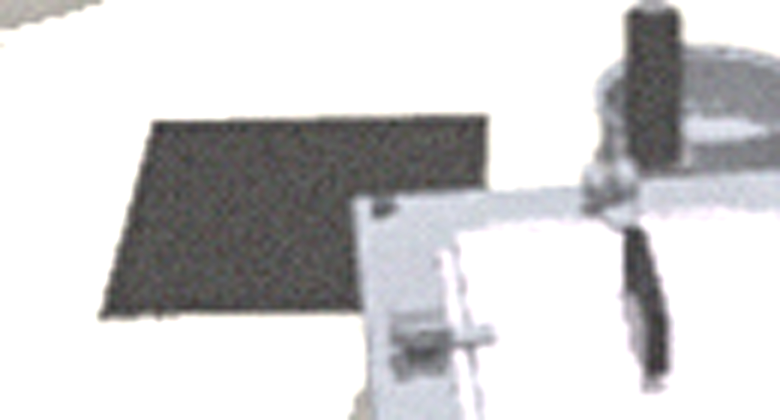

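View pics/t3.png

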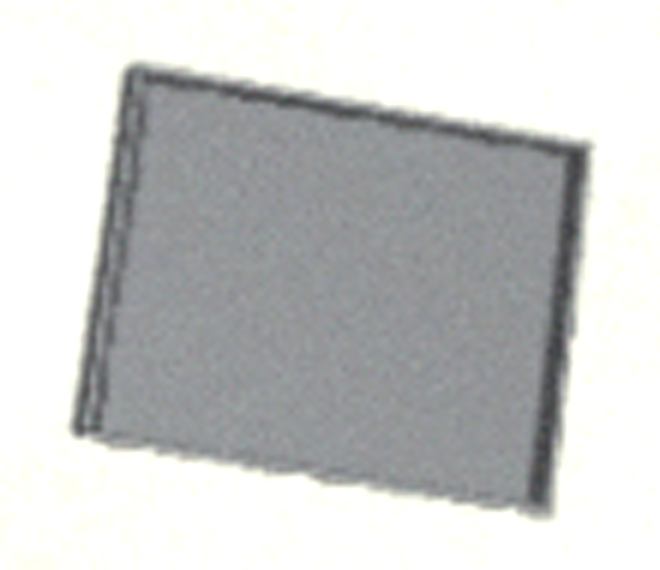

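View pics/s3.png

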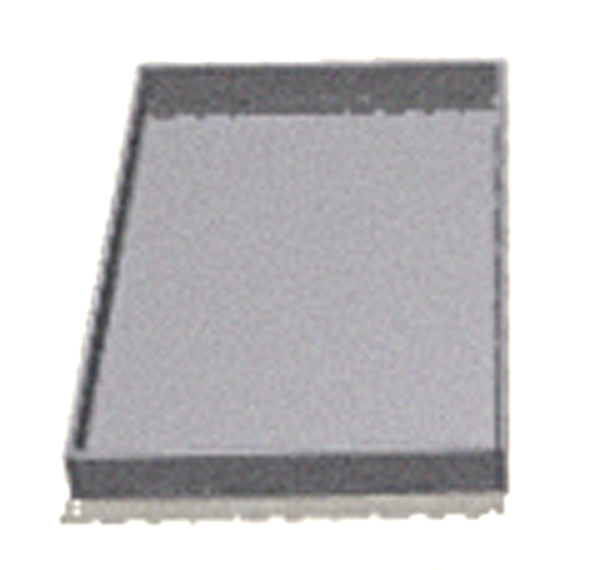

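Run:
```python
from h import *
def c(x0,y0,k):return lambda p:(x0+(p[0]+.5)/k-.5,y0+(p[1]+.5)/k-.5)
def rep(nm,cam,f,z,pts):
    W=np.array([onz(cam,f(p),z)[:2] for p in pts]);print(nm,W.round(4).tolist(),W.mean(0).round(4))
    for i in range(len(W)-1):
        d=W[i+1]-W[i];print("  len",np.linalg.norm(d).round(4),"ang",np.degrees(np.arctan2(d[1],d[0])).round(2))
rep("mat top","top",c(60,195,6),.003,[(187,90),(665,173),(577,618),(92,523)])
rep("mat side","side",c(120,130,6),.003,[(486,115),(153,122),(102,317)])
rep("tray top","top",c(330,220,6),.028,[(127,65),(590,145),(550,515),(75,432)])
rep("tray side","side",c(120,270,5),.028,[(507,62),(142,66),(68,458),(505,452)])
```

```text
mat top [[0.5487, 0.4974], [0.5251, 0.2482], [0.3083, 0.2686], [0.3313, 0.5161]] [0.4284 0.3826]
  len 0.2503 ang -95.41
  len 0.2177 ang 174.63
  len 0.2486 ang 84.7
mat side [[0.5468, 0.5008], [0.3297, 0.5196], [0.3085, 0.2699]] [0.395  0.4301]
  len 0.2178 ang 175.07
  len 0.2506 ang -94.85
tray top [[0.5368, -0.2785], [0.511, -0.5094], [0.3336, -0.4897], [0.3623, -0.2587]] [ 0.4359 -0.3841]
  len 0.2324 ang -96.38
  len 0.1784 ang 173.65
  len 0.2327 ang 82.93
tray side [[0.5388, -0.2842], [0.3624, -0.2627], [0.3368, -0.4888], [0.5119, -0.5099]] [ 0.4375 -0.3864]
  len 0.1777 ang 173.07
  len 0.2275 ang -96.45
  len 0.1764 ang -6.86
```

Run:
```python
from h import *
crop("top0","t4",(175,140,325,260),5.2,.95)
crop("side0","s4",(172,145,292,250),6.4,.95)
```

```text
(no output)
```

View pics/t4.png

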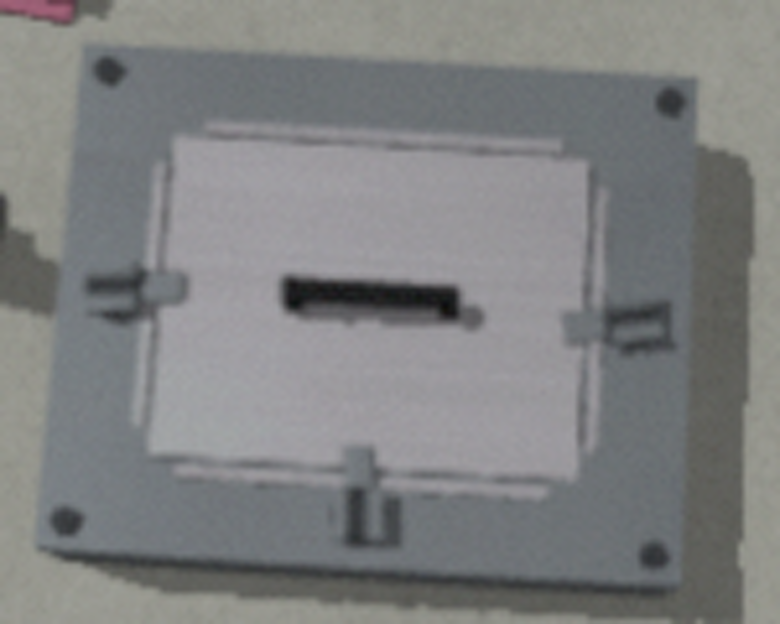

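View pics/s4.png

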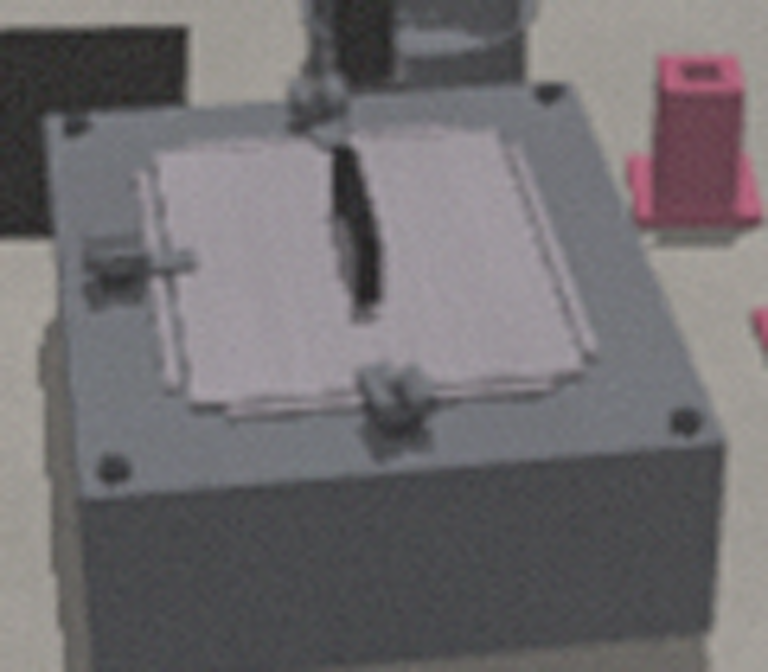

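Run:
```python
from h import *
def c(x0,y0,k):return lambda p:(x0+(p[0]+.5)/k-.5,y0+(p[1]+.5)/k-.5)
def rep(nm,cam,f,z,pts):
    W=np.array([onz(cam,f(p),z)[:2] for p in pts]);print(nm,W.round(4).tolist(),W.mean(0).round(4))
    for i in range(len(W)-1):
        d=W[i+1]-W[i];print("  len",np.linalg.norm(d).round(4),"ang",np.degrees(np.arctan2(d[1],d[0])).round(2))
t=c(175,140,5.2);s=c(172,145,6.4)
T=[(83,46),(697,78),(680,585),(37,548)];S=[(573,82),(725,443),(80,500),(45,115)]
rep("T","top",t,.11,T);rep("S","side",s,.11,S)
for a,b in zip(T,S):print(tri(t(a),s(b)))
TH=[(109,71),(671,102),(655,555),(66,521)];SH=[(548,93),(687,422),(114,469),(77,126)]
for a,b in zip(TH,SH):print("hole",tri(t(a),s(b)))
TP=[(175,136),(588,157),(579,478),(149,453)];SP=[(498,132),(585,372),(192,402),(155,155)]
rep("TP","top",t,.115,TP);rep("SP","side",s,.115,SP)
for a,b in zip(TP,SP):print("panel",tri(t(a),s(b)))
```

```text
T [[0.7257, 0.1911], [0.7299, -0.1379], [0.4614, -0.1404], [0.4578, 0.1872]] [0.5937 0.025 ]
  len 0.329 ang -89.27
  len 0.2686 ang -179.48
  len 0.3276 ang 90.63
S [[0.7278, 0.1951], [0.7292, -0.1348], [0.4604, -0.1386], [0.4572, 0.1944]] [0.5937 0.029 ]
  len 0.3299 ang -89.75
  len 0.2688 ang -179.18
  len 0.3331 ang 90.55
(array([0.72597577, 0.19064037, 0.11212635]), np.float64(0.0018079505185057579))
(array([ 0.72879959, -0.13763543,  0.11214074]), np.float64(0.0008239855226365412))
(array([ 0.46086045, -0.14023017,  0.11117591]), np.float64(0.0008757841037588044))
(array([0.45737171, 0.18637679, 0.11428229]), np.float64(0.00029322489898402115))
hole (array([0.71083511, 0.17458242, 0.11546971]), np.float64(0.00027023381417223775))
hole (array([ 0.71461832, -0.12412447,  0.11464959]), np.float64(0.000865707217570327))
hole (array([ 0.4752086 , -0.12636932,  0.11536135]), np.float64(0.0002338140552044169))
hole (array([0.47243015, 0.17298574, 0.11407324]), np.float64(0.0003307812911903855))
TP [[0.6777, 0.1361], [0.6809, -0.0816], [0.5119, -0.0858], [0.5098, 0.1337]] [0.5951 0.0256]
  len 0.2177 ang -89.16
  len 0.169 ang -178.58
  len 0.2196 ang 90.55
SP [[0.6787, 0.1377], [0.6797, -0.081], [0.5104, -0.0812], [0.509, 0.1365]] [0.5944 0.028 ]
  len 0.2187 ang -89.72
  len 0.1694 ang -179.93
  len 0.2177 ang 90.37
panel (array([0.67793481, 0.13593888, 0.11585921]), np.float64(0.0008973008548575617))
panel (array([ 0.68017152, -0.08158413,  0.11552283]), np.float64(0.0011384635074588847))
panel (array([ 0.51085407, -0.0856575 ,  0.11806355]), np.float64(0.0014099534397620187))
panel (array([0.50922325, 0.1334765 , 0.11668925]), np.float64(0.0007727935925586853))
```

Run:
```python
from h import *
crop("top0","t5",(135,155,185,210),11,1.6)
crop("side0","s5",(205,120,265,170),11,1.6)
crop("top0","t6",(335,165,435,225),7.5,1.)
```

```text
(no output)
```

View pics/t5.png

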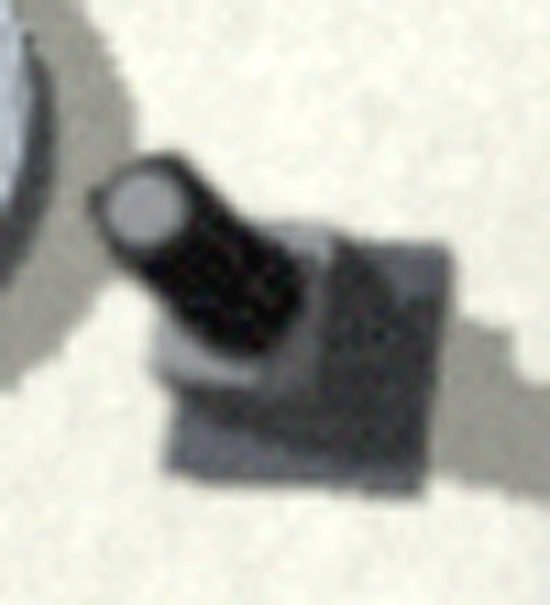

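View pics/s5.png

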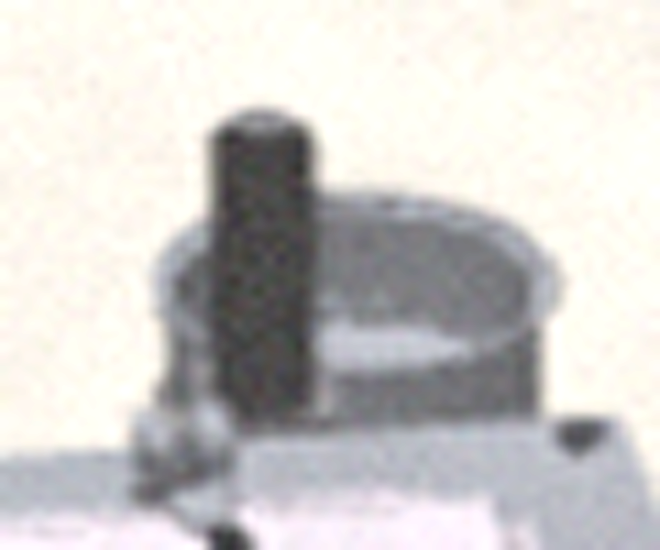

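Run:
```python
from h import *
im=cv2.imread("pics/top0.png");g=im.max(2)
print(g[166:190,140:168])
im=cv2.imread("pics/side0.png");g=im.max(2)
print(g[128:160,220:238])
```

```text
[[ 75  94  95  90  91  90  95 122 147 150 150 148 149 147 149 150 149 148
  149 151 153 152 156 149 150 149 152 151]
 [ 76  92  88  93  92  90  92 121 141 144 143 145 147 146 149 147 147 148
  149 150 151 152 152 153 148 148 152 151]
 [ 79  88  93  92  91  90  89 113 129 121 113 123 141 148 151 149 149 148
  150 152 147 149 149 149 147 149 149 150]
 [ 78  92  93  92  89  85  84  75  60  49  47  69 112 140 149 151 150 145
  148 146 149 151 149 149 147 150 150 148]
 [ 79  91  91  89  88  71  63  62  59  50  35  30  68 116 142 149 146 147
  152 152 149 146 149 149 152 148 146 146]
 [ 80  89  90  84  73  63  75  88  89  78  60  31  25  69 118 143 149 149
  148 150 152 152 151 154 150 153 149 149]
 [ 88  93  84  53  53  75  92  93  91  88  80  49  20  21  67 118 142 147
  145 151 150 152 153 151 149 150 148 149]
 [ 89  89  80  45  55  84  92  91  91  92  87  61  28  16  30  69 121 141
  143 145 146 147 150 151 150 147 146 144]
 [ 92  97  81  55  59  87  89  92  92  91  88  62  27  10  17  24  72 112
  125 132 134 133 137 136 138 140 142 144]
 [ 93  92  86  73  52  74  88  91  89  86  74  
[... 3409 characters left out ...]
 43  72 110 125 124 123]
 [ 97  63  71  68  51  43  38  35  42  44  44  42  35  74 110 121 123 124]
 [ 98  67  76  74  55  37  41  44  45  44  43  41  40  65 102 118 120 119]
 [ 90  69  81  86  64  38  44  42  40  43  47  41  42  60  85 100 100 100]
 [ 77  65  79  82  58  39  43  43  40  44  39  38  38  60  87  81  72  70]
 [ 71  60  74  79  61  41  40  42  42  44  43  39  45  64  91  84  75  70]
 [ 78  66  78  96  85  64  43  39  46  46  43  43  47  69  95  88  76  72]
 [ 94  83  94 115 116  88  59  39  47  49  48  55  65  77  91  79  79  75]
 [102  95  96 114 124 102  67  60  58  64  58  61  63  70  66  71  77  81]
 [103  82  84 102 109 107  85  76  78  84  84  86  89  87  89  93  98 101]]
```

Run:
```python
from h import *
def c(x0,y0,k):return lambda p:(x0+(p[0]+.5)/k-.5,y0+(p[1]+.5)/k-.5)
print("cap",onz("top",(147.6,173.3),.168),tri((147.6,173.3),(228.4,130.4)))
print(onz("side",(228.4,130.4),.168))
# handle bottom centre/axis from side: col mid 228.3
f=c(135,155,11)
for z in (0.,.008):
  W=np.array([onz("top",f(p),z)[:2] for p in [(165,480),(425,495),(455,245)]]);print(z,W.round(4).tolist(),(W[0]+W[2])/2,np.linalg.norm(np.diff(W,axis=0),axis=1))
W=np.array([onz("top",f(p),.078)[:2] for p in [(155,365),(340,228)]]);print("standtop",W,W.mean(0))
# jar, pan, clamp
for p in [(0,0,0)]: pass
```

```text
cap [0.63267562 0.28528803 0.168     ] (array([0.63091768, 0.28365518, 0.173272  ]), np.float64(0.0009457196795757718))
[0.63190729 0.29515995 0.168     ]
0.0 [[0.5968, 0.3208], [0.5976, 0.2485], [0.6679, 0.248]] [0.63235171 0.28442286] [0.07231296 0.07031415]
0.008 [[0.5954, 0.3185], [0.5962, 0.2467], [0.666, 0.2462]] [0.63070271 0.28233907] [0.07181613 0.06983106]
standtop [[0.61278715 0.30439879]
 [0.65197724 0.26058715]] [0.63238219 0.28249297]
```

Run:
```python
from h import *
p,r,s=tool()
# fk-free check: where TCP projects
print(proj("side",[p]),proj("top",[p]))
```

```text
[[94.13350597 91.31092518]] [[ -4.46318577 349.90047315]]
```

```bash
cat >> h.py <<'E'
def go(x,y,z,jaw_deg):
    """shift in tool axes (mm) and rotvec to vertical tool with jaw dir yaw"""
    p,r,s=tool();a=np.radians(jaw_deg)
    Z=np.array([np.cos(a),np.sin(a),0]);X=np.array([0,0,-1.]);Y=np.cross(Z,X)
    T=R.from_matrix(np.stack([X,Y,Z],1))
    d=r.inv().apply(np.array([x,y,z])-p)*1000;rv=(r.inv()*T).as_rotvec()
    print("shift",d.round(1),"rot",rv.round(4),"deg",np.degrees(np.linalg.norm(rv)).round(1))
def st():
    p,r,s=tool();z=r.as_matrix()[:,2]
    print("t",round(s["time"],2),"p",p.round(4),"jaw",np.degrees(np.arctan2(z[1],z[0])).round(2),"down",r.as_matrix()[:,0].round(3),"F",s["ft_force"].round(1),"M",s["torque"].round(2),"w",s["width"].round(4),"q",s["joint_positions"].round(2))
E
python3 -c "
from h import *
go(.632,.2845,.23,34)"
```

```text
shift [  -7.9 -541.2 -191.7] rot [ 7.256e-01 -1.200e-03  5.000e-04] deg 41.6
```

Call:
arm_command([
  [0,-8,-541,-192,0.726,0,0],
  [0,-8,-541,-192,0.726,0,0],
  [0,-8,-541,-192,0.726,0,0],
  [0,-8,-541,-192,0.726,0,0],
  [0,-8,-541,-192,0.726,0,0],
  [0,-8,-541,-192,0.726,0,0],
  [0,-8,-541,-192,0.726,0,0],
  [0,-8,-541,-192,0.726,0,0],
  [0,-8,-541,-192,0.726,0,0],
  [0,-8,-541,-192,0.726,0,0],
])

```text
time: 1.1
ee_pos: [0.5716, 0.3246, 0.2293]
eef_rot: [-0.207, 0.676, 0.207, 0.676]
ft_force: [0.7, 0.6, 0.8]
width: 0.0871
```

```bash
python3 -c "
from h import *
st();go(.632,.2845,.23,34)"
```

```text
Traceback (most recent call last):
  File "h.py", line 36, in st
    print("t",round(s["time"],2),"p",p.round(4),"jaw",np.degrees(np.arctan2(z[1],z[0])).round(2),"down",r.as_matrix()[:,0].round(3),"F",s["ft_force"].round(1),"M",s["torque"].round(2),"w",s["width"].round(4),"q",s["joint_positions"].round(2))
                                                                                                                                                                                            ^^^^^^^^^^^^^^^^
AttributeError: 'float' object has no attribute 'round'
```

```bash
sed -i 's/s\["width"\].round(4)/round(float(s["width"]),4)/' h.py; python3 -c "
from h import *
st();go(.632,.2845,.23,34)"
```

```text
t 1.1 p [0.5716 0.3246 0.2293] jaw 33.99 down [-0. -0. -1.] F [0.7 0.6 0.8] M [-0.1  -0.01  0.01] w 0.0871 q [-0.8   0.4   0.29  1.37 -0.11  1.38  0.09]
shift [ -0.7 -67.   27.6] rot [-0.0001 -0.0003 -0.0001] deg 0.0
```

Call:
arm_command([
  [0,0,-67,27.5,0,0,0],
  [0,0,-67,27.5,0,0,0],
  [0,0,-67,27.5,0,0,0],
  [0,0,-67,27.5,0,0,0],
])

```text
time: 1.5
ee_pos: [0.6303, 0.2859, 0.2288]
eef_rot: [-0.206, 0.677, 0.207, 0.676]
ft_force: [0.1, 0.1, 0.2]
width: 0.0872
```

```bash
python3 -c "
from h import *
st();go(.632,.2845,.113,34)
snap('top','a1',(130,140,230,220),7);snap('side','a2',(190,90,290,170),7)"
```

```text
t 1.5 p [0.6303 0.2859 0.2288] jaw 33.95 down [-0.001 -0.    -1.   ] F [0.1 0.1 0.2] M [-0.05  0.06 -0.01] w 0.0872 q [-0.7   0.49  0.31  1.26 -0.15  1.41  0.19]
shift [115.8  -2.2   0.8] rot [-0.0009 -0.0011 -0.0006] deg 0.1
```

View pics/a2.png

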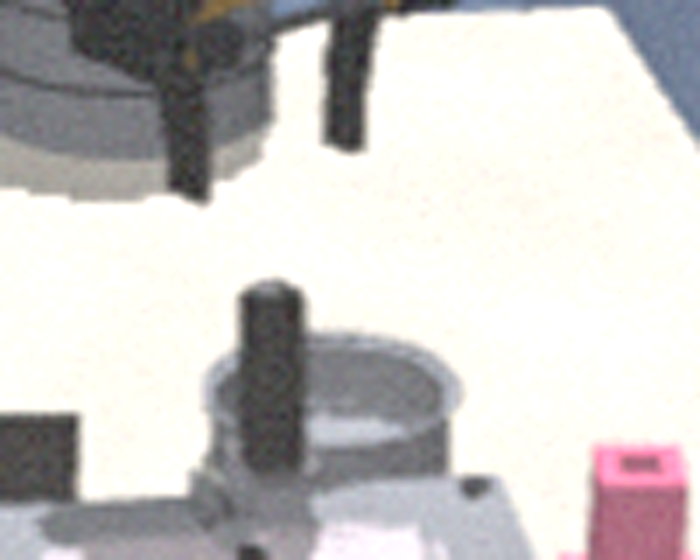

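View pics/a1.png

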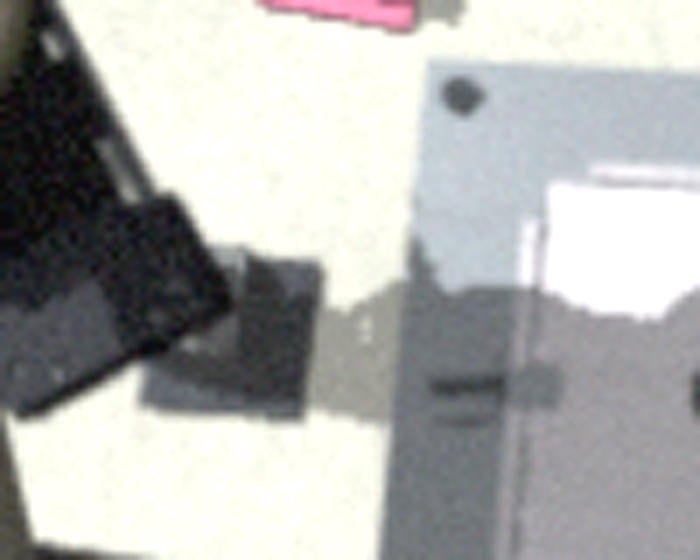

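```bash
python3 -c "
from h import *
p,r,s=tool();z=r.as_matrix()[:,2]
for k in(-.0435-.0075,.0435+.0075):
  print((proj('side',[p+z*k])-[190,90])*7)
print((proj('side',[p])-[190,90])*7)
"
```

```text
[[182.57470528 198.10551276]]
[[344.69375641 144.51021094]]
[[265.29542536 170.72248437]]
```

Call:
arm_command([
  [0,116,-2,1,0,0,0],
  [0,116,-2,1,0,0,0],
  [0,116,-2,1,0,0,0],
  [0,116,-2,1,0,0,0],
  [0,116,-2,1,0,0,0],
])

```text
time: 2.1
ee_pos: [0.6332, 0.2858, 0.116]
eef_rot: [-0.207, 0.675, 0.207, 0.677]
ft_force: [0.4, 0.1, -0.2]
width: 0.0872
```

```bash
python3 -c "
from h import *
st()
snap('side','a3',(190,90,290,170),7)"
```

```text
t 2.1 p [0.6332 0.2858 0.116 ] jaw 34.02 down [ 0.002  0.001 -1.   ] F [ 0.4  0.1 -0.2] M [-0.07  0.01  0.06] w 0.0872 q [-0.69  0.56  0.29  1.4  -0.16  1.21  0.21]
```

View pics/a3.png

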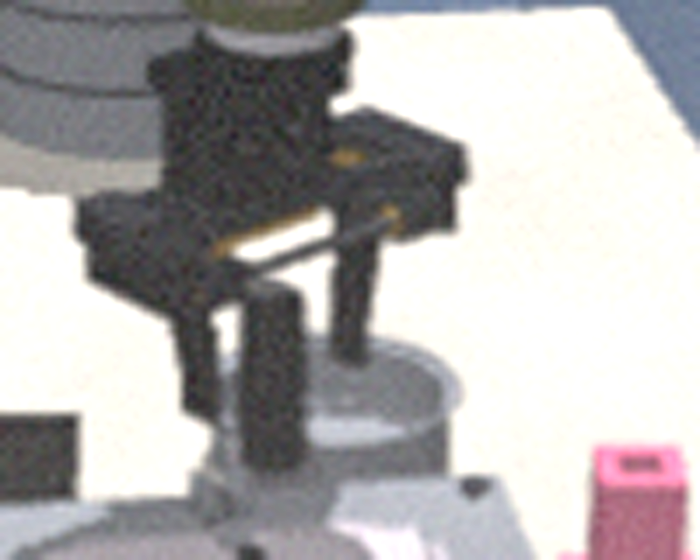

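Call:
arm_command([
  [100,0,0,0,0,0,0],
  [150,0,0,0,0,0,0],
  [160,0,0,0,0,0,0],
  [175,0,0,0,0,0,0],
  [190,0,0,0,0,0,0],
  [255,0,0,0,0,0,0],
  [255,0,0,0,0,0,0],
  [255,0,0,0,0,0,0],
  [255,0,0,0,0,0,0],
  [255,0,0,0,0,0,0],
], newtons=15)

```text
time: 3.15
ee_pos: [0.6325, 0.2847, 0.1135]
eef_rot: [-0.207, 0.676, 0.207, 0.676]
ft_force: [0.6, 0.9, 0.4]
width: 0.0259
```

```bash
python3 -c "
from h import *
st()"
```

```text
t 3.15 p [0.6325 0.2847 0.1135] jaw 33.98 down [-0.  0. -1.] F [0.6 0.9 0.4] M [-0.05  0.11  0.01] w 0.0259 q [-0.69  0.56  0.29  1.4  -0.17  1.2   0.21]
```

Call:
arm_command([
  [255,0,0,0,0,0,0],
  [255,0,0,0,0,0,0],
  [255,-160,0,0,0,0,0],
  [255,-160,0,0,0,0,0],
  [255,-160,0,0,0,0,0],
  [255,-160,0,0,0,0,0],
  [255,-160,0,0,0,0,0],
], newtons=45)

```text
time: 3.85
ee_pos: [0.6333, 0.2849, 0.2757]
eef_rot: [-0.206, 0.675, 0.207, 0.678]
ft_force: [-0.2, -0.2, -1.2]
width: 0.0257
```

```bash
python3 -c "
from h import *
st()
snap('side','a4',(180,50,290,160),6.5);snap('top','a5',(100,120,220,220),6)"
```

```text
t 3.85 p [0.6333 0.2849 0.2757] jaw 33.97 down [ 0.003  0.002 -1.   ] F [-0.2 -0.2 -1.2] M [-0.06 -0.    0.02] w 0.0257 q [-0.69  0.48  0.32  1.18 -0.15  1.5   0.19]
```

View pics/a4.png

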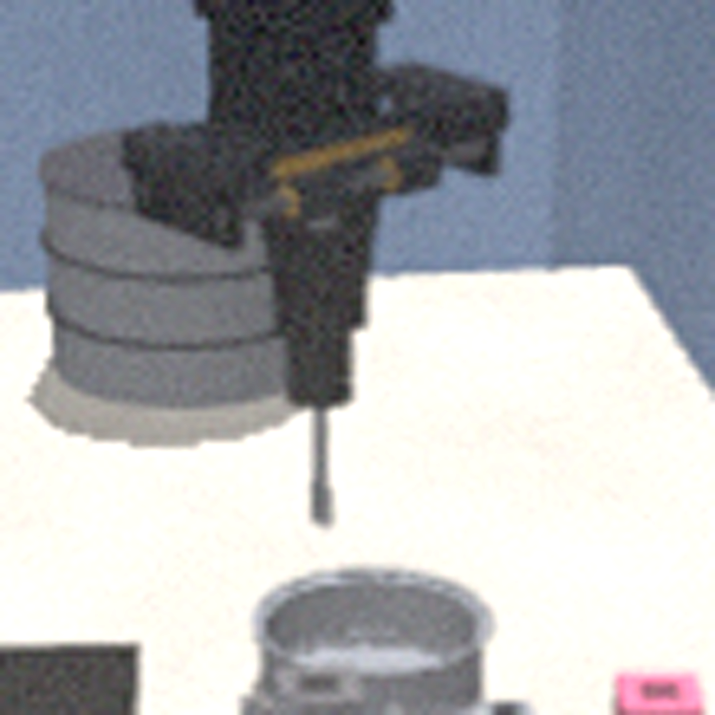

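View pics/a5.png

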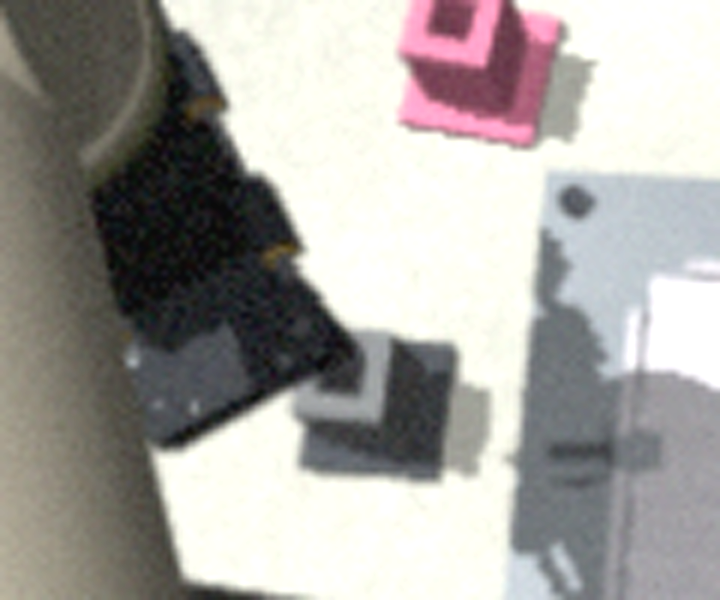

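```bash
python3 -c "
from h import *
go(.5926,.159,.2735,-6)
C=np.array([.594,.025]);a=np.radians(.6);M=np.array([[np.cos(a),-np.sin(a)],[np.sin(a),np.cos(a)]])
for q in [(0,.134),(0,-.134),(-.109,0)]:
  X=[*(C+M@q),.132];print(X,(proj('top',X)-[175,140]+.5)*5.2-.5,(proj('side',X)-[172,145]+.5)*6.4-.5)
"
```

```text
shift [  -1.8  -82.1 -102.8] rot [ 6.978e-01 -2.500e-03  4.000e-04] deg 40.0
[np.float64(0.592596780928423), np.float64(0.15899265269497864), 0.132] [[110.77490717 284.47779873]] [[319.968948   92.2249651]]
[np.float64(0.5954032190715769), np.float64(-0.10899265269497865), 0.132] [[635.45859878 313.89453502]] [[400.29074716 389.55415722]]
[np.float64(0.48500597653915917), np.float64(0.02385857553132921), 0.132] [[358.81962994 513.35991454]] [[116.34969008 245.54147057]]
```

Run:
```python
from h import *
im=cv2.imread("pics/top0.png")
o=[]
for (u,v) in [(196.5,195),(297.5,201.),(244.5,239)]:
    x,y=int(u)-11,int(v)-11
    o.append(cv2.convertScaleAbs(cv2.resize(im[y:y+22,x:x+22],None,fx=12,fy=12,interpolation=cv2.INTER_CUBIC),alpha=1.5));print(x,y)
cv2.imwrite("pics/slots.png",np.hstack(o))
```

```text
185 184
286 190
233 228
```

View pics/slots.png

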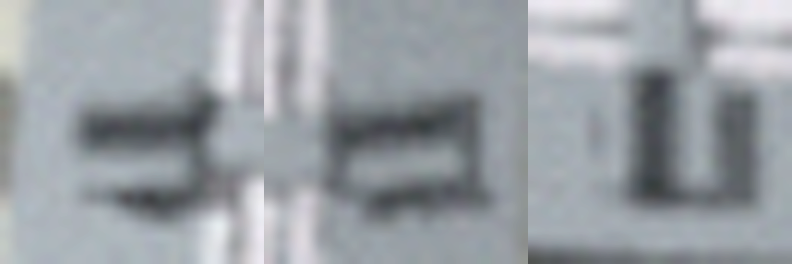

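```bash
python3 -c "
from h import *
for p in [(196.4,194.4),(297.3,199.7),(243.1,239.2)]: print(onz('top',p,.130).round(4))
"
```

```text
[0.5928 0.158  0.13  ]
[ 0.5966 -0.1105  0.13  ]
[0.4828 0.0251 0.13  ]
```

Call:
arm_command([
  [255,0,-82,-103,0.698,0,0],
  [255,0,-82,-103,0.698,0,0],
  [255,0,-82,-103,0.698,0,0],
  [255,0,-82,-103,0.698,0,0],
  [255,0,-82,-103,0.698,0,0],
  [255,0,-82,-103,0.698,0,0],
  [255,0,-82,-103,0.698,0,0],
])

```text
time: 4.65
ee_pos: [0.5923, 0.1593, 0.2718]
eef_rot: [0.035, 0.707, -0.036, 0.705]
ft_force: [0.1, -0.3, -2.2]
width: 0.0258
```

```bash
python3 -c "
from h import *
st()
snap('side','a6',(190,90,270,170),9)"
```

```text
t 4.65 p [0.5923 0.1593 0.2718] jaw -5.81 down [-0.002 -0.001 -1.   ] F [ 0.1 -0.3 -2.2] M [-0.16  0.11 -0.04] w 0.0258 q [-0.7   0.3   0.46  1.44 -0.13  1.44 -0.34]
```

View pics/a6.png

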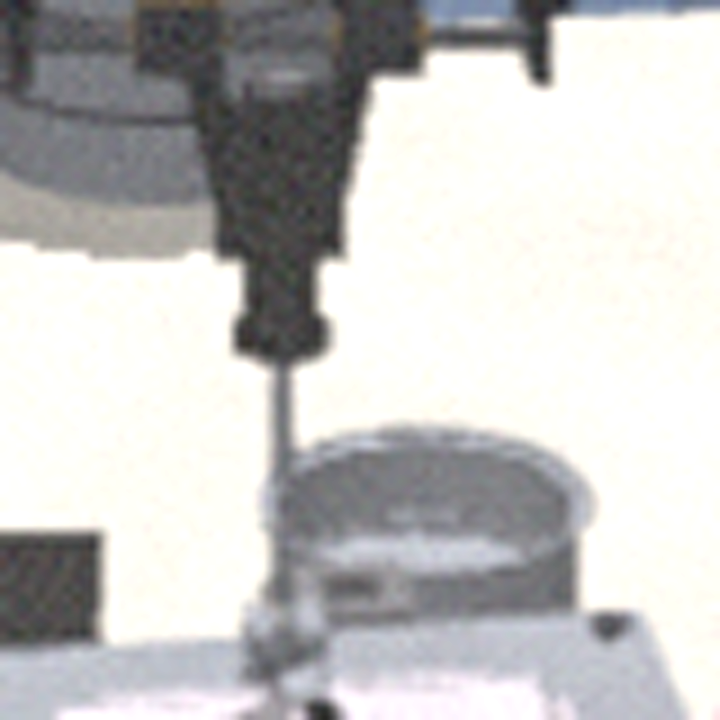

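```bash
python3 -c "
from h import *
p,r,s=tool()
print((proj('side',[p-[0,0,.1055],p-[0,0,.0955],p-[0,0,.0855],p-[0,0,.035]])-[190,90])*9)
im=cv2.imread('pics/a6_raw.png').max(2);print(im[140:160,212:230])
"
```

```text
[[282.54417606 531.99703524]
 [282.2038572  506.04336858]
 [281.8625799  479.89937149]
 [280.12508975 344.90942782]]
[[157 156 158 156 160 161 163 143  98  69  75  99 109  99 106 105  91  73]
 [158 159 158 159 157 158 160 146  99  69  85 102 104  90  70  69  72  67]
 [159 163 160 157 162 160 162 142  91  71  77  85  69  66  68  67  70  66]
 [154 157 161 160 160 158 161 129  90  79  67  65  67  68  69  70  73  71]
 [156 157 160 162 157 161 148 124 102  82  70  65  66  70  70  70  71  72]
 [154 159 158 158 159 161 149 123  99  66  63  70  68  72  72  73  71  71]
 [160 158 157 158 158 162 145 120 100  66  68  63  69  68  72  68  73  70]
 [162 158 159 161 158 160 152 123  99  76  69  66  68  72  67  71  76  74]
 [161 159 159 155 160 162 149 115  92  77  68  63  65  72  78  69  81  87]
 [158 157 165 158 161 159 162 138  89  75  76  73  68  78  85  80  90 100]
 [160 162 160 162 164 158 161 145  99  77  89  86  85  95 103 102 113 127]
 [159 159 163 163 161 162 158 149  96  66  72  79  88 104 116 122 125 124]
 [161 161 161 158 160 163 164 147  97  71  76  78  85  90  96 108 116 107]
 [159 163 157 162 159 163 165 144  93  68  80  97  90  88  90  86  86  86]
 [163 163 160 159 164 163 158 125  76  65  77  95  97  84  68  64  64  58]
 [156 163 168 163 161 164 142  98  74  63  75  94  98  87  67  57  59  54]
 [161 163 160 163 159 150 139  99  78  68  82 102 109  96  74  73  73  74]
 [157 162 160 164 151 129 125 108  98  86  95 112 123 103  87  83  88  90]
 [160 165 163 166 152 129 124 116 110  95  96 119 123 113  81  71  74  70]
 [166 162 164 167 141 107 114 119  95  84  90 108 117 113  92  81  85  88]]
```

Call:
arm_command([
  [255,-50,0,0,0,0,0],
  [255,-50,0,0,0,0,0],
  [255,-50,0,0,0,0,0],
])

```text
time: 5.0
ee_pos: [0.5935, 0.1593, 0.3241]
eef_rot: [0.037, 0.706, -0.036, 0.707]
ft_force: [-1.2, -0.1, -2.2]
width: 0.0258
```

```bash
python3 -c "
from h import *
st()
snap('side','a7',(190,90,270,170),9)"
```

```text
t 5.0 p [0.5935 0.1593 0.3241] jaw -5.91 down [ 0.002  0.001 -1.   ] F [-1.2 -0.1 -2.2] M [-0.11  0.03  0.  ] w 0.0258 q [-0.7   0.29  0.47  1.34 -0.13  1.54 -0.34]
```

View pics/a7.png

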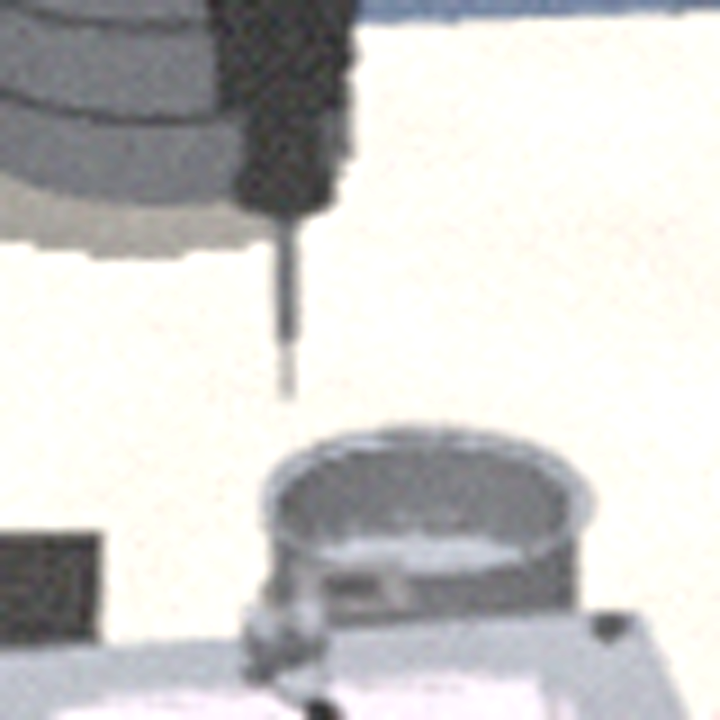

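```bash
python3 -c "
from h import *
p,r,s=tool()
print(proj('side',[p-[0,0,.1055]]))
o,d=ray('side',(221.9,134.2));t=(p[1]-o[1])/d[1];print(o+d*t)
go(.5928,.1583,.243,5)
"
```

```text
[[221.3492204  134.26724707]]
[0.59462527 0.15922892 0.21750733]
shift [79.9 -0.9 -0. ] rot [-1.907e-01 -4.000e-04  1.000e-04] deg 10.9
```

Call:
arm_command([
  [255,79,-1,0,-0.19,0,0],
  [255,79,-1,0,-0.19,0,0],
  [255,79,-1,0,-0.19,0,0],
  [255,79,-1,0,-0.19,0,0],
])

```text
time: 5.45
ee_pos: [0.5926, 0.1581, 0.2445]
eef_rot: [-0.03, 0.707, 0.03, 0.706]
ft_force: [-0.5, 0.6, -1.3]
width: 0.0259
```

```bash
python3 -c "
from h import *
st();go(.5928,.1583,.229,5)
snap('side','a8',(190,90,270,170),9)"
```

```text
t 5.45 p [0.5926 0.1581 0.2445] jaw 4.81 down [-0.001 -0.    -1.   ] F [-0.5  0.6 -1.3] M [-0.08  0.08  0.  ] w 0.0259 q [-0.68  0.31  0.43  1.48 -0.13  1.38 -0.15]
shift [15.5  0.2  0.2] rot [-0.0034 -0.0012  0.0003] deg 0.2
```

View pics/a8.png

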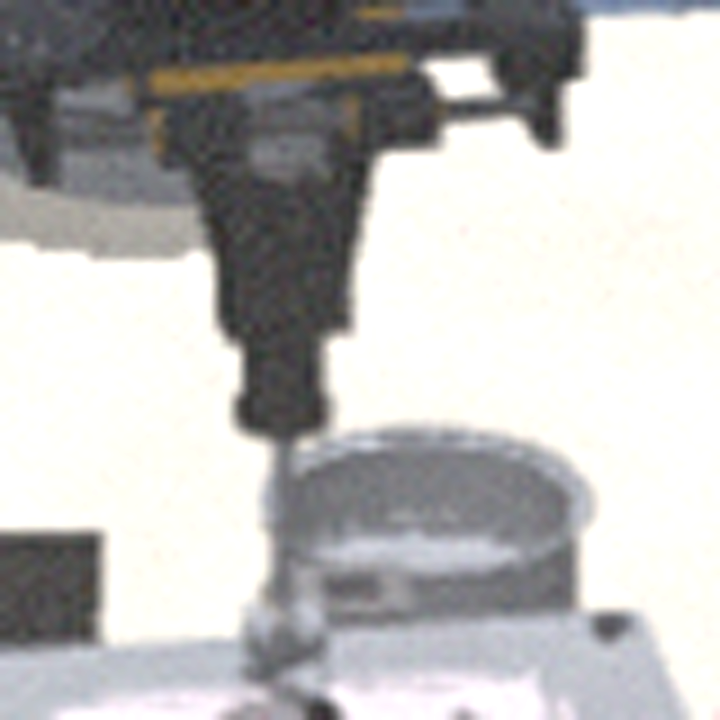

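Descend slowly into the slot.

Call:
arm_command([
  [255,3,0,0,0,0,0],
  [255,6,0,0,0,0,0],
  [255,8,0,0,0,0,0],
  [255,10,0,0,0,0,0],
  [255,11,0,0,0,0,0],
])

```text
time: 6.0
ee_pos: [0.5928, 0.1581, 0.2333]
eef_rot: [-0.03, 0.707, 0.03, 0.706]
ft_force: [-0.7, -0.2, -1.6]
width: 0.0257
```

```bash
python3 -c "
from h import *
st()"
```

```text
t 6.0 p [0.5928 0.1581 0.2333] jaw 4.87 down [-0.  0. -1.] F [-0.7 -0.2 -1.6] M [-0.11  0.06  0.02] w 0.0257 q [-0.68  0.31  0.43  1.5  -0.13  1.36 -0.15]
```

Call:
arm_command([
  [255,1,0,0,0,0,0],
  [255,2,0,0,0,0,0],
  [255,3,0,0,0,0,0],
  [255,4,0,0,0,0,0],
  [255,4,0,0,0,0,0],
])

```text
time: 6.5
ee_pos: [0.5928, 0.1581, 0.2293]
eef_rot: [-0.03, 0.707, 0.03, 0.706]
ft_force: [-0.0, 1.1, -1.2]
width: 0.0255
```

```bash
python3 -c "
from h import *
st()"
```

```text
t 6.5 p [0.5928 0.1581 0.2293] jaw 4.87 down [-0. -0. -1.] F [-0.   1.1 -1.2] M [-0.07  0.07 -0.  ] w 0.0255 q [-0.68  0.31  0.43  1.51 -0.13  1.35 -0.15]
```

Call:
arm_command([
  [255,0,0,0,-0.15,0,0],
  [255,0,0,0,-0.3,0,0],
  [255,0,0,0,-0.45,0,0],
  [255,0,0,0,-0.6,0,0],
  [255,0,0,0,-0.75,0,0],
  [255,0,0,0,-0.9,0,0],
  [255,0,0,0,-1.05,0,0],
  [255,0,0,0,-1.2,0,0],
  [255,0,0,0,-1.35,0,0],
  [255,0,0,0,-1.48,0,0],
])

```text
time: 7.5
ee_pos: [0.5939, 0.16, 0.2297]
eef_rot: [-0.5, 0.498, 0.5, 0.501]
ft_force: [5.8, 5.4, -5.2]
width: 0.0257
```

```bash
python3 -c "
from h import *
st()
snap('side','a9',(190,90,270,170),9)
snap('top','a10',(160,150,280,250),6)"
```

```text
t 7.5 p [0.5939 0.16   0.2297] jaw 90.08 down [ 0.003  0.003 -1.   ] F [ 5.8  5.4 -5.2] M [ 1.86 -1.74 -0.08] w 0.0257 q [-0.52  0.3   0.23  1.5  -0.07  1.35  1.29]
```

View pics/a9.png

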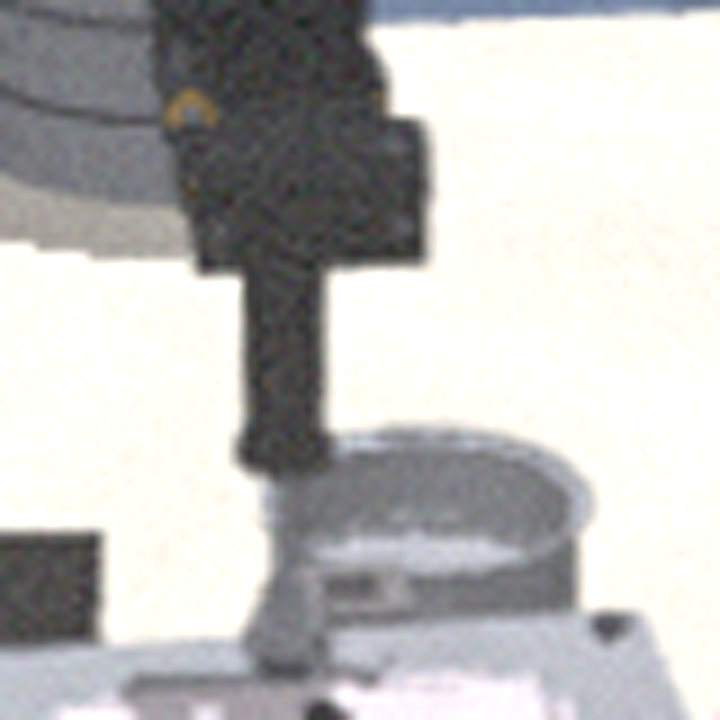

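View pics/a10.png

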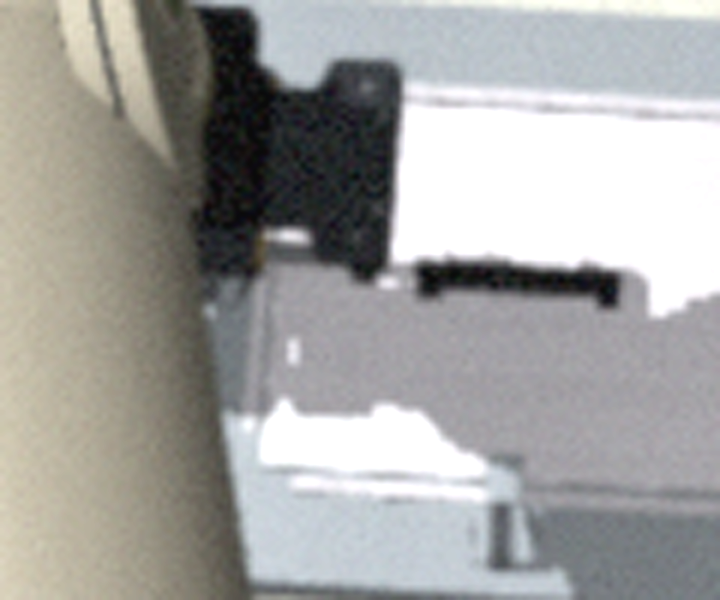

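Call:
arm_command([
  [255,0,-1,1.5,-0.05,0,0],
  [255,0,-1,1.5,-0.1,0,0],
  [255,0,-1,1.5,-0.15,0,0],
  [255,0,-1,1.5,-0.18,0,0],
  [255,0,-1,1.5,-0.21,0,0],
  [255,0,-1,1.5,-0.21,0,0],
])

```text
time: 8.2
ee_pos: [0.5942, 0.1606, 0.2296]
eef_rot: [-0.549, 0.445, 0.549, 0.447]
ft_force: [3.4, 4.7, -3.1]
width: 0.026
```

```bash
python3 -c "
from h import *
st()"
```

```text
t 8.2 p [0.5942 0.1606 0.2296] jaw 101.8 down [ 0.001  0.002 -1.   ] F [ 3.4  4.7 -3.1] M [ 1.52 -1.13 -0.15] w 0.026 q [-0.5   0.3   0.2   1.49 -0.06  1.35  1.48]
```

Call:
arm_command([
  [255,0,0,0,-0.04,0,0],
  [255,0,0,0,-0.08,0,0],
  [255,0,0,0,-0.1,0,0],
  [255,0,0,0,-0.1,0,0],
])

```text
time: 8.6
ee_pos: [0.5942, 0.1607, 0.2297]
eef_rot: [-0.57, 0.417, 0.57, 0.419]
ft_force: [3.2, 4.8, -4.1]
width: 0.0261
```

```bash
python3 -c "
from h import *
st()"
```

```text
t 8.6 p [0.5942 0.1607 0.2297] jaw 107.52 down [ 0.001  0.002 -1.   ] F [ 3.2  4.8 -4.1] M [ 1.64 -1.03 -0.06] w 0.0261 q [-0.49  0.3   0.19  1.49 -0.06  1.35  1.58]
```

Call:
arm_command([
  [255,0,0,0,-0.04,0,0],
  [255,0,0,0,-0.08,0,0],
  [255,0,0,0,-0.1,0,0],
  [255,0,0,0,-0.1,0,0],
])

```text
time: 9.0
ee_pos: [0.5941, 0.1609, 0.2296]
eef_rot: [-0.59, 0.388, 0.591, 0.39]
ft_force: [2.8, 5.2, -4.7]
width: 0.026
```

```bash
python3 -c "
from h import *
st()"
```

```text
t 9.0 p [0.5941 0.1609 0.2296] jaw 113.25 down [ 0.001  0.002 -1.   ] F [ 2.8  5.2 -4.7] M [ 1.75 -1.05 -0.15] w 0.026 q [-0.48  0.3   0.17  1.49 -0.05  1.35  1.68]
```

```bash
python3 -c "
from h import *
snap('side','b1',(205,130,245,170),16)
crop('a9_raw','b2',(205,130,245,170),16)"
```

```text
(no output)
```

View pics/b1.png

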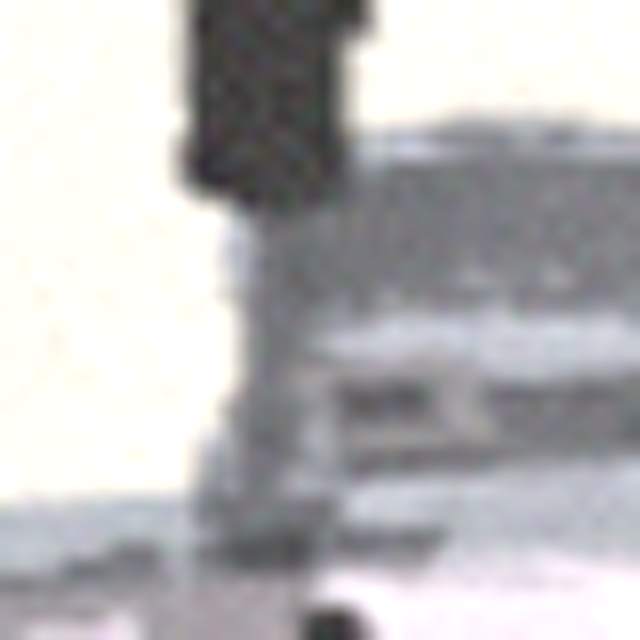

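View pics/b2.png

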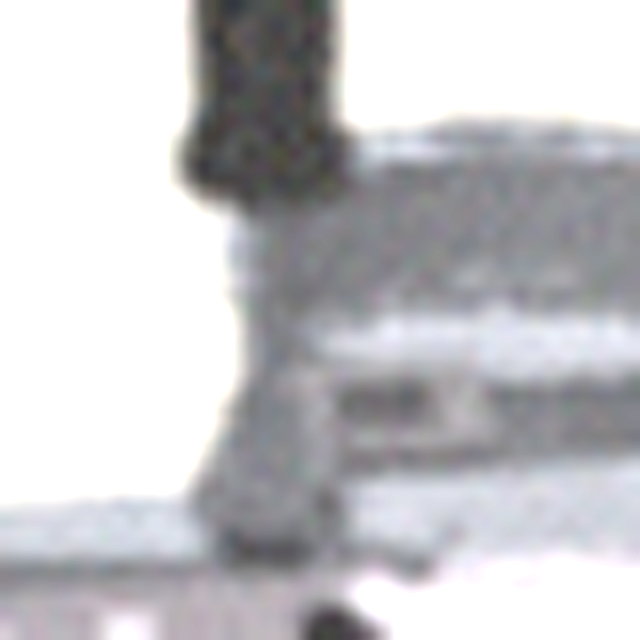

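Call:
arm_command([
  [255,0,0,0,-0.05,0,0],
  [255,0,0,0,-0.1,0,0],
  [255,0,0,0,-0.15,0,0],
  [255,0,0,0,-0.15,0,0],
])

```text
time: 9.45
ee_pos: [0.5937, 0.1611, 0.2296]
eef_rot: [-0.618, 0.343, 0.618, 0.344]
ft_force: [0.8, 5.6, -2.5]
width: 0.0258
```

```bash
python3 -c "
from h import *
st()
snap('side','b3',(205,130,245,170),16)"
```

```text
t 9.45 p [0.5937 0.1611 0.2296] jaw 121.9 down [ 0.     0.002 -1.   ] F [ 0.8  5.6 -2.5] M [ 1.94 -0.38 -0.37] w 0.0258 q [-0.46  0.3   0.15  1.49 -0.05  1.35  1.82]
```

View pics/b3.png

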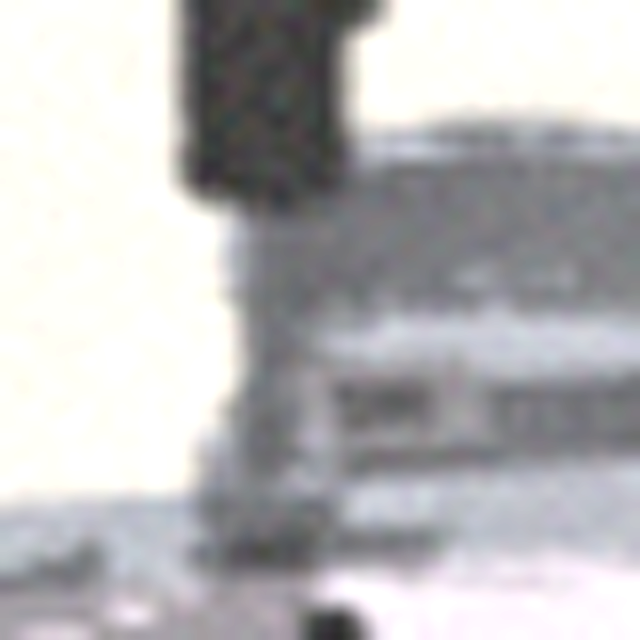

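Call:
arm_command([
  [255,0,0,0,0.12,0,0],
  [255,0,0,0,0.25,0,0],
  [255,0,0,0,0.25,0,0],
  [255,-10,0,0,0.25,0,0],
  [255,-25,0,0,0.25,0,0],
  [255,-50,0,0,0.25,0,0],
  [255,-50,0,0,0.25,0,0],
])

```text
time: 10.2
ee_pos: [0.5954, 0.1589, 0.2841]
eef_rot: [0.572, -0.417, -0.569, -0.42]
ft_force: [0.3, -0.1, -1.2]
width: 0.026
```

```bash
python3 -c "
from h import *
st()
snap('side','b4',(190,110,270,170),9)
go(.596,-.1095,.28,12)"
```

```text
t 10.2 p [0.5954 0.1589 0.2841] jaw 107.48 down [ 0.006  0.001 -1.   ] F [ 0.3 -0.1 -1.2] M [ 0.02 -0.04 -0.  ] w 0.026 q [-0.49  0.28  0.19  1.41 -0.05  1.45  1.58]
shift [   1.9   79.5 -256.3] rot [1.6663 0.0026 0.0033] deg 95.5
```

View pics/b4.png

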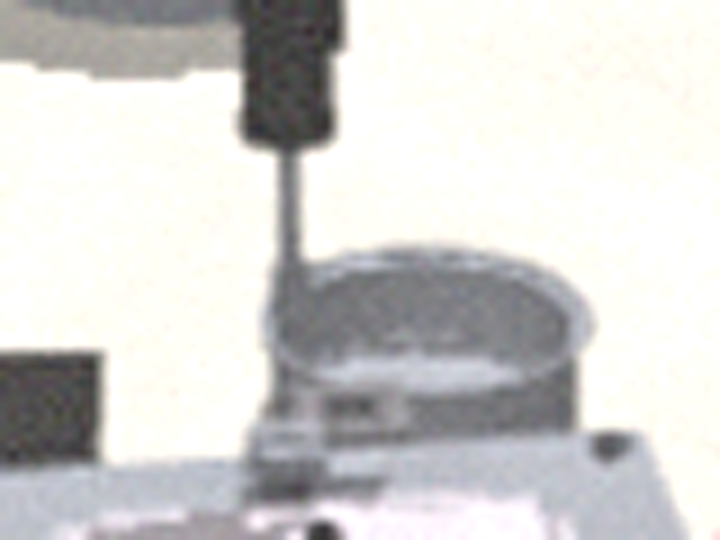

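Call:
arm_command([
  [255,2,79,-256,1.68,0,0],
  [255,2,79,-256,1.68,0,0],
  [255,2,79,-256,1.68,0,0],
  [255,2,79,-256,1.68,0,0],
  [255,2,79,-256,1.68,0,0],
  [255,2,79,-256,1.68,0,0],
  [255,2,79,-256,1.68,0,0],
  [255,2,79,-256,1.68,0,0],
  [255,2,79,-256,1.68,0,0],
  [255,2,79,-256,1.68,0,0],
])

```text
time: 11.25
ee_pos: [0.5946, -0.1089, 0.2769]
eef_rot: [-0.13, 0.696, 0.13, 0.695]
ft_force: [0.8, 0.0, -2.1]
width: 0.0264
```

Call:
arm_command([
  [255,0,0,0,0,0,0],
])

```text
time: 11.35
ee_pos: [0.5947, -0.1086, 0.2769]
eef_rot: [-0.131, 0.695, 0.131, 0.694]
ft_force: [0.2, 0.5, -2.0]
width: 0.0255
```

```bash
python3 -c "
from h import *
st()
snap('side','b5',(190,120,270,200),9);snap('top','b6',(160,130,340,260),4)
go(.5965,-.1085,.28,10)"
```

```text
t 11.35 p [ 0.5947 -0.1086  0.2769] jaw 21.38 down [-0.001 -0.    -1.   ] F [ 0.2  0.5 -2. ] M [-0.1   0.07  0.01] w 0.0255 q [-0.31  0.28  0.53  1.46 -0.14  1.44  0.59]
shift [-2.9 -0.6  1.6] rot [ 0.2054 -0.0009 -0.    ] deg 11.8
```

View pics/b5.png

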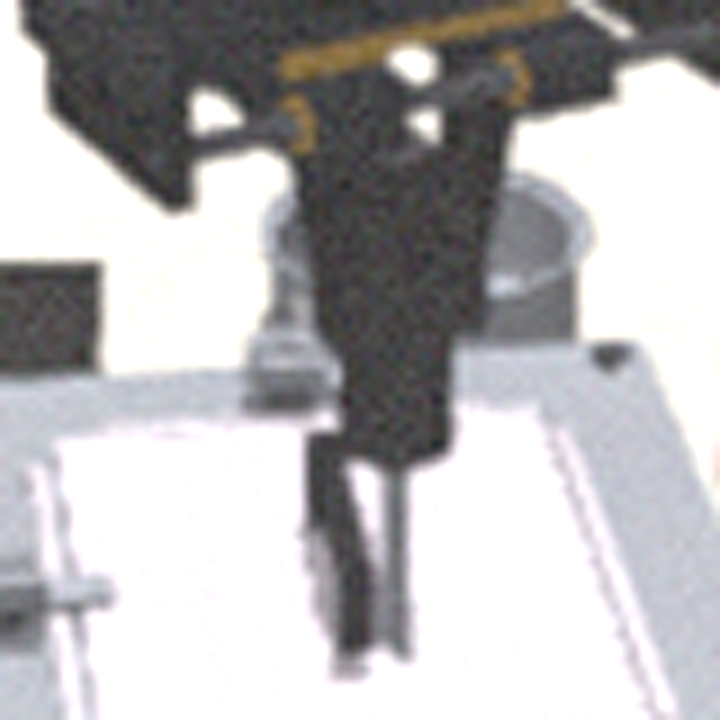

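View pics/b6.png

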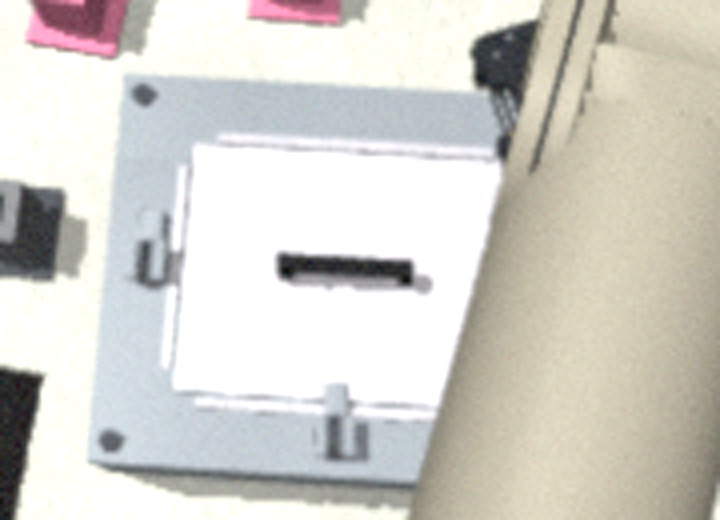

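```bash
python3 -c "
from h import *
p,r,s=tool()
print(proj('side',[p-[0,0,.1055]]),(proj('side',[p-[0,0,.1055]])-[190,120])*9)
o,d=ray('side',(234.0,192.6));t=(p[1]-o[1])/d[1];print(o+d*t)
go(.5965,-.1085,.244,11)
"
```

```text
[[233.92018585 192.73337202]] [[395.28167266 654.60034814]]
[ 0.59504248 -0.10852046  0.17202986]
shift [33.1 -0.6  1.6] rot [ 0.188  -0.0009 -0.    ] deg 10.8
```

Tip agrees with the model. Descend to just above cam1, then in.

Call:
arm_command([
  [255,33,-0.5,1.5,0.18,0,0],
  [255,33,-0.5,1.5,0.18,0,0],
  [255,33,-0.5,1.5,0.18,0,0],
  [255,36,-0.5,1.5,0.18,0,0],
  [255,39,-0.5,1.5,0.18,0,0],
  [255,41,-0.5,1.5,0.18,0,0],
  [255,43,-0.5,1.5,0.18,0,0],
  [255,43,-0.5,1.5,0.18,0,0],
])

```text
time: 12.25
ee_pos: [0.5966, -0.1082, 0.2343]
eef_rot: [-0.069, 0.704, 0.069, 0.704]
ft_force: [0.0, 0.2, -1.7]
width: 0.026
```

```bash
python3 -c "
from h import *
st()"
```

```text
t 12.25 p [ 0.5966 -0.1082  0.2343] jaw 11.2 down [-0.  0. -1.] F [ 0.   0.2 -1.7] M [-0.05  0.04  0.02] w 0.026 q [-0.33  0.31  0.54  1.52 -0.16  1.36  0.42]
```

Call:
arm_command([
  [255,1,0,0,0,0,0],
  [255,2,0,0,0,0,0],
  [255,3,0,0,0,0,0],
  [255,4,0,0,0,0,0],
  [255,5,0,0,0,0,0],
  [255,5,0,0,0,0,0],
])

```text
time: 12.85
ee_pos: [0.5967, -0.1082, 0.2293]
eef_rot: [-0.069, 0.704, 0.069, 0.704]
ft_force: [-0.6, -0.5, -1.1]
width: 0.0259
```

```bash
python3 -c "
from h import *
st()"
```

```text
t 12.85 p [ 0.5967 -0.1082  0.2293] jaw 11.17 down [-0.  0. -1.] F [-0.6 -0.5 -1.1] M [-0.07  0.04 -0.02] w 0.0259 q [-0.33  0.31  0.54  1.53 -0.16  1.35  0.42]
```

Call:
arm_command([
  [255,0,0,0,-0.15,0,0],
  [255,0,0,0,-0.3,0,0],
  [255,0,0,0,-0.45,0,0],
  [255,0,0,0,-0.6,0,0],
  [255,0,0,0,-0.75,0,0],
  [255,0,0,0,-0.9,0,0],
  [255,0,0,0,-1.05,0,0],
  [255,0,0,0,-1.2,0,0],
  [255,0,0,0,-1.35,0,0],
  [255,0,0,0,-1.45,0,0],
])

```text
time: 13.85
ee_pos: [0.5968, -0.1074, 0.2293]
eef_rot: [-0.519, 0.479, 0.52, 0.48]
ft_force: [0.1, 2.1, -1.5]
width: 0.0253
```

```bash
python3 -c "
from h import *
st()"
```

```text
t 13.85 p [ 0.5968 -0.1074  0.2293] jaw 94.62 down [-0.     0.001 -1.   ] F [ 0.1  2.1 -1.5] M [ 0.8  -0.01 -0.11] w 0.0253 q [-0.17  0.29  0.34  1.52 -0.1   1.35  1.83]
```

Call:
arm_command([
  [255,0,0,0.5,-0.08,0,0],
  [255,0,0,0.5,-0.16,0,0],
  [255,0,0,0.5,-0.24,0,0],
  [255,0,0,0.5,-0.32,0,0],
  [255,0,0,0.5,-0.38,0,0],
  [255,0,0,0.5,-0.38,0,0],
])

```text
time: 14.45
ee_pos: [0.5966, -0.1068, 0.2293]
eef_rot: [-0.6, 0.374, 0.6, 0.375]
ft_force: [-1.3, 3.7, -2.2]
width: 0.0259
```

```bash
python3 -c "
from h import *
st()
snap('side','b7',(210,160,260,220),12)"
```

```text
t 14.45 p [ 0.5966 -0.1068  0.2293] jaw 116.09 down [-0.001  0.001 -1.   ] F [-1.3  3.7 -2.2] M [ 1.13  0.29 -0.32] w 0.0259 q [-0.13  0.29  0.29  1.52 -0.08  1.35  2.19]
```

View pics/b7.png

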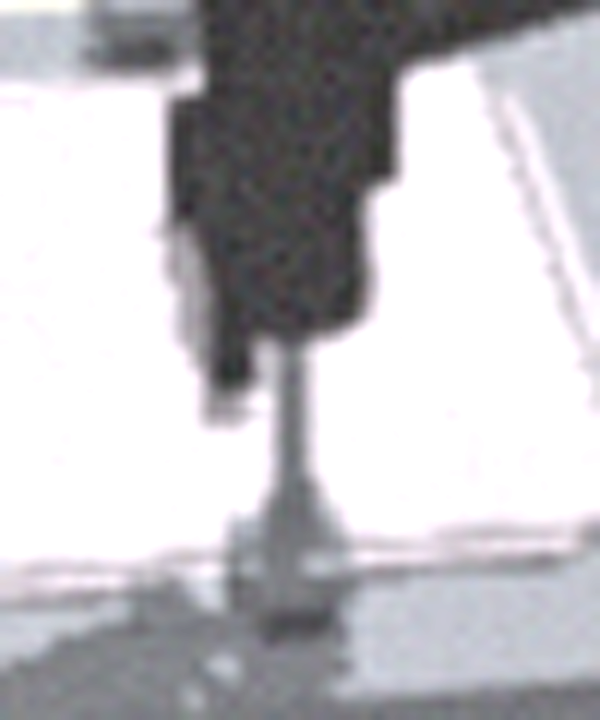

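Call:
arm_command([
  [255,0,0,0,-0.07,0,0],
  [255,0,0,0,-0.07,0,0],
])

```text
time: 14.7
ee_pos: [0.5964, -0.1068, 0.2293]
eef_rot: [-0.612, 0.353, 0.613, 0.354]
ft_force: [-2.0, 5.3, -1.0]
width: 0.0255
```

```bash
python3 -c "
from h import *
st()"
```

```text
t 14.7 p [ 0.5964 -0.1068  0.2293] jaw 120.03 down [-0.001  0.001 -1.   ] F [-2.   5.3 -1. ] M [ 1.62  0.83 -0.34] w 0.0255 q [-0.12  0.29  0.28  1.52 -0.08  1.35  2.26]
```

Call:
arm_command([
  [255,0,0,0,0.12,0,0],
  [255,0,0,0,0.25,0,0],
  [255,0,0,0,0.25,0,0],
  [255,-10,0,0,0.25,0,0],
  [255,-25,0,0,0.25,0,0],
  [255,-45,0,0,0.25,0,0],
  [255,-45,0,0,0.4,0,0],
])

```text
time: 15.4
ee_pos: [0.5981, -0.1092, 0.2793]
eef_rot: [0.532, -0.467, -0.528, -0.469]
ft_force: [0.6, 1.1, -0.9]
width: 0.0256
```

```bash
python3 -c "
from h import *
st()
go(.4845,.026,.28,10)"
```

```text
t 15.4 p [ 0.5981 -0.1092  0.2793] jaw 97.11 down [ 0.006 -0.001 -1.   ] F [ 0.6  1.1 -0.9] M [0.01 0.   0.01] w 0.0256 q [-0.17  0.27  0.34  1.44 -0.09  1.44  1.87]
shift [ -1.6  96.  148.2] rot [1.5204 0.0029 0.0065] deg 87.1
```

Call:
arm_command([
  [255,-2,96,148,1.55,0,0],
  [255,-2,96,148,1.55,0,0],
  [255,-2,96,148,1.55,0,0],
  [255,-2,96,148,1.55,0,0],
  [255,-2,96,148,1.55,0,0],
  [255,-2,96,148,1.55,0,0],
  [255,-2,96,148,1.55,0,0],
  [255,-2,96,148,1.55,0,0],
  [255,-2,96,148,1.55,0,0],
  [255,-2,96,148,1.55,0,0],
])

```text
time: 16.4
ee_pos: [0.4838, 0.0263, 0.2784]
eef_rot: [-0.082, 0.701, 0.081, 0.703]
ft_force: [0.3, 0.0, -0.8]
width: 0.0259
```

```bash
python3 -c "
from h import *
st()
go(.4845,.026,.28,-84)"
```

```text
t 16.4 p [0.4838 0.0263 0.2784] jaw 13.21 down [ 0.003 -0.    -1.   ] F [ 0.3  0.  -0.8] M [-0.04  0.06  0.03] w 0.0259 q [-0.39 -0.02  0.24  1.74  0.01  1.41  0.08]
shift [-1.6 -0.5  0.6] rot [ 1.6967e+00  2.7000e-03 -1.6000e-03] deg 97.2
```

Call:
arm_command([
  [255,-1,0,0,1.69,0,0],
  [255,-1,0,0,1.69,0,0],
  [255,-1,0,0,1.69,0,0],
  [255,-1,0,0,1.69,0,0],
  [255,-1,0,0,1.69,0,0],
  [255,-1,0,0,1.69,0,0],
  [255,-1,0,0,1.69,0,0],
  [255,-1,0,0,1.69,0,0],
  [255,-1,0,0,1.69,0,0],
  [255,-1,0,0,1.69,0,0],
])

```text
time: 17.4
ee_pos: [0.4838, 0.0263, 0.2794]
eef_rot: [0.42, 0.569, -0.419, 0.57]
ft_force: [0.1, 0.5, -1.7]
width: 0.0255
```

Call:
arm_command([
  [255,0,0,0,0.19,0,0],
  [255,0,0,0,0.19,0,0],
])

```text
time: 17.6
ee_pos: [0.4838, 0.0262, 0.2794]
eef_rot: [0.472, 0.526, -0.471, 0.528]
ft_force: [-0.1, 0.5, -1.4]
width: 0.0258
```

```bash
python3 -c "
from h import *
st()
go(.4845,.026,.244,-84)
snap('side','b8',(160,130,240,210),9)
p,r,s=tool()
print((proj('side',[p-[0,0,.1055]])-[160,130])*9)"
```

```text
t 17.6 p [0.4838 0.0262 0.2794] jaw -83.59 down [ 0.003 -0.    -1.   ] F [-0.1  0.5 -1.4] M [-0.07  0.13 -0.01] w 0.0258 q [-0.38 -0.02  0.23  1.74  0.    1.41 -1.61]
shift [35.4  0.6  0.3] rot [ 0.0071  0.0006 -0.0026] deg 0.4
[[257.03503466 358.69550339]]
```

View pics/b8.png

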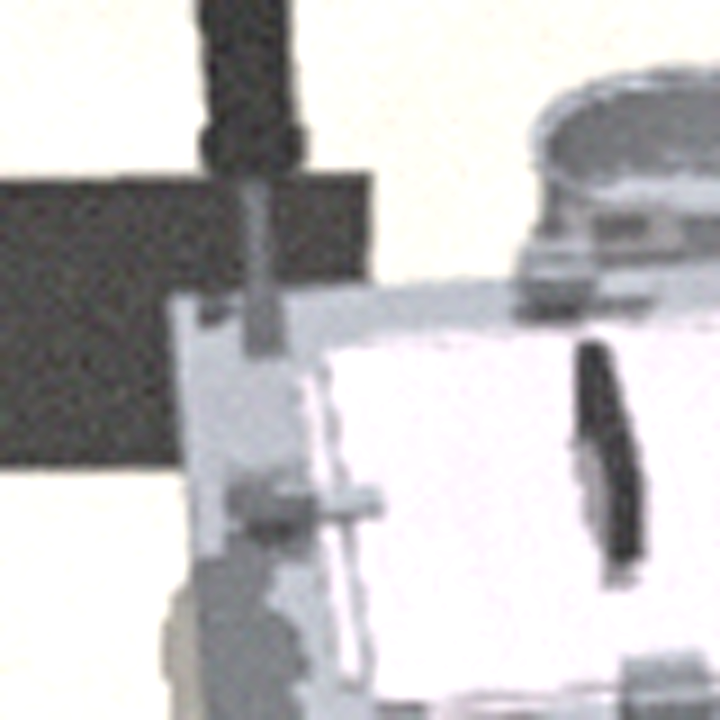

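Call:
arm_command([
  [255,35,-1,0,0,0,0],
  [255,35,-1,0,0,0,0],
  [255,35,-1,0,0,0,0],
  [255,38,-1,0,0,0,0],
  [255,41,-1,0,0,0,0],
  [255,43,-1,0,0,0,0],
  [255,45,-1,0,0,0,0],
  [255,45,-1,0,0,0,0],
])

```text
time: 18.45
ee_pos: [0.4821, 0.0269, 0.2323]
eef_rot: [0.47, 0.528, -0.47, 0.528]
ft_force: [0.4, -0.6, -1.3]
width: 0.0256
```

```bash
python3 -c "
from h import *
st()"
```

```text
t 18.45 p [0.4821 0.0269 0.2323] jaw -83.28 down [-0. -0. -1.] F [ 0.4 -0.6 -1.3] M [-0.3   0.14  0.01] w 0.0256 q [-0.38  0.    0.23  1.82 -0.    1.32 -1.6 ]
```

Call:
arm_command([
  [255,1,1,0,0,0,0],
  [255,2,1,0,0,0,0],
  [255,3,1,0,0,0,0],
  [255,3,1,0,0,0,0],
])

```text
time: 18.85
ee_pos: [0.4832, 0.0271, 0.2294]
eef_rot: [0.47, 0.528, -0.47, 0.528]
ft_force: [-0.0, -2.4, -1.5]
width: 0.0252
```

```bash
python3 -c "
from h import *
st()"
```

```text
t 18.85 p [0.4832 0.0271 0.2294] jaw -83.29 down [ 0. -0. -1.] F [-0.  -2.4 -1.5] M [-0.71 -0.   -0.06] w 0.0252 q [-0.38  0.01  0.23  1.82 -0.    1.31 -1.6 ]
```

Call:
arm_command([
  [255,0,0,1,-0.15,0,0],
  [255,0,0,1,-0.3,0,0],
  [255,0,0,1,-0.45,0,0],
  [255,0,0,1,-0.6,0,0],
  [255,0,0,1,-0.75,0,0],
  [255,0,0,1,-0.9,0,0],
  [255,0,0,1,-1.05,0,0],
  [255,0,0,1,-1.2,0,0],
  [255,0,0,1,-1.35,0,0],
  [255,0,0,1,-1.48,0,0],
])

```text
time: 19.85
ee_pos: [0.4843, 0.0254, 0.2296]
eef_rot: [-0.012, 0.706, 0.011, 0.708]
ft_force: [5.3, -4.4, -4.5]
width: 0.0256
```

```bash
python3 -c "
from h import *
st()"
```

```text
t 19.85 p [0.4843 0.0254 0.2296] jaw 1.82 down [ 0.003 -0.001 -1.   ] F [ 5.3 -4.4 -4.5] M [-1.28 -1.77 -0.09] w 0.0256 q [-0.37  0.01  0.22  1.82 -0.    1.31 -0.11]
```

Call:
arm_command([
  [255,0,-1,1.5,-0.08,0,0],
  [255,0,-1,1.5,-0.16,0,0],
  [255,0,-1,1.5,-0.24,0,0],
  [255,0,-1,1.5,-0.32,0,0],
  [255,0,-1,1.5,-0.4,0,0],
  [255,0,-1,1.5,-0.4,0,0],
])

```text
time: 20.45
ee_pos: [0.4851, 0.0253, 0.2295]
eef_rot: [-0.15, 0.691, 0.15, 0.691]
ft_force: [1.7, -0.1, -2.8]
width: 0.0254
```

```bash
python3 -c "
from h import *
st()
snap('side','b9',(165,150,215,210),12)"
```

```text
t 20.45 p [0.4851 0.0253 0.2295] jaw 24.49 down [ 0.001  0.    -1.   ] F [ 1.7 -0.1 -2.8] M [-0.37 -0.78 -0.2 ] w 0.0254 q [-0.37  0.01  0.22  1.82 -0.    1.31  0.28]
```

View pics/b9.png

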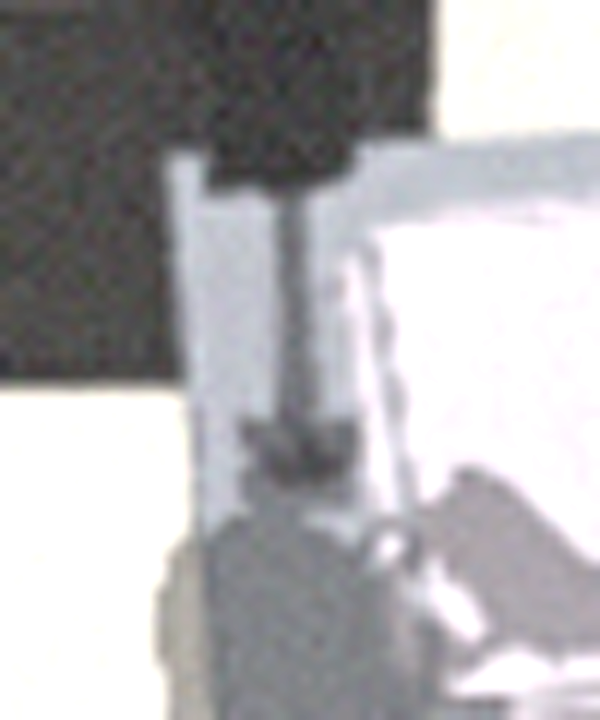

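Turn a little more until the moment shows the stop.

Call:
arm_command([
  [255,0,0,0,-0.06,0,0],
  [255,0,0,0,-0.12,0,0],
  [255,0,0,0,-0.12,0,0],
])

```text
time: 20.8
ee_pos: [0.4851, 0.0255, 0.2295]
eef_rot: [-0.19, 0.681, 0.19, 0.681]
ft_force: [4.5, -0.8, -4.4]
width: 0.026
```

```bash
python3 -c "
from h import *
st()"
```

```text
t 20.8 p [0.4851 0.0255 0.2295] jaw 31.23 down [ 0.001  0.    -1.   ] F [ 4.5 -0.8 -4.4] M [-0.17 -1.22 -0.44] w 0.026 q [-0.37  0.01  0.22  1.82 -0.    1.31  0.4 ]
```

Call:
arm_command([
  [255,0,0,0,0.12,0,0],
  [255,0,0,0,0.25,0,0],
  [255,0,0,0,0.25,0,0],
  [255,-10,0,0,0.25,0,0],
  [255,-25,0,0,0.25,0,0],
  [255,-60,0,0,0.25,0,0],
  [255,-60,0,0,0.25,0,0],
  [255,-60,0,0,0.25,0,0],
])

```text
time: 21.6
ee_pos: [0.4848, 0.0256, 0.2903]
eef_rot: [-0.105, 0.699, 0.105, 0.7]
ft_force: [-0.0, 0.3, -2.3]
width: 0.0258
```

```bash
python3 -c "
from h import *
st()
go(.6325,.2847,.29,34)
snap('side','c1',(165,130,245,210),9)"
```

```text
t 21.6 p [0.4848 0.0256 0.2903] jaw 17.1 down [ 0.001  0.001 -1.   ] F [-0.   0.3 -2.3] M [-0.09  0.03 -0.  ] w 0.0258 q [-0.37 -0.02  0.22  1.72  0.    1.44  0.15]
shift [  0.6 204.2 217.4] rot [-0.2949  0.001  -0.0003] deg 16.9
```

View pics/c1.png

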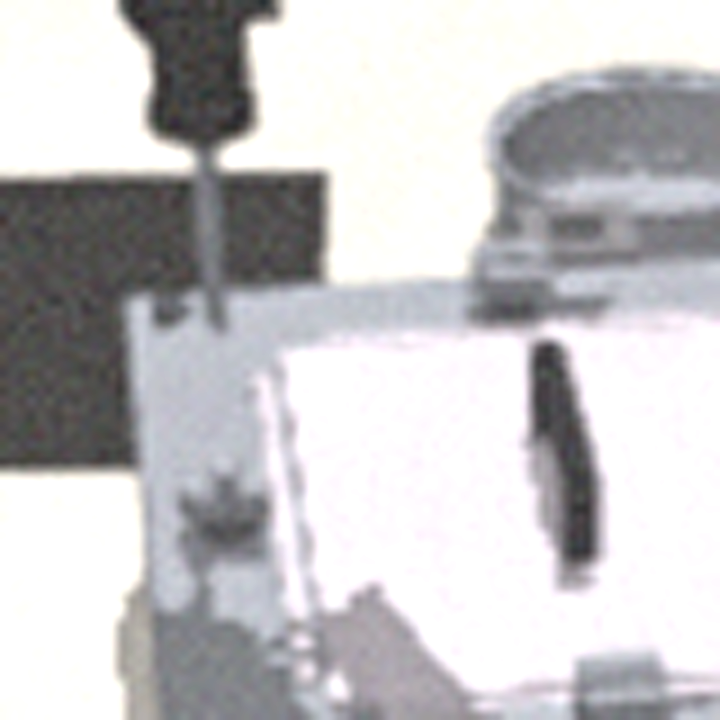

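Call:
arm_command([
  [255,0.5,204,217.5,-0.295,0,0],
  [255,0.5,204,217.5,-0.295,0,0],
  [255,0.5,204,217.5,-0.295,0,0],
  [255,0.5,204,217.5,-0.295,0,0],
  [255,0.5,204,217.5,-0.295,0,0],
  [255,0.5,204,217.5,-0.295,0,0],
  [255,0.5,204,217.5,-0.295,0,0],
  [255,0.5,204,217.5,-0.295,0,0],
])

```text
time: 22.45
ee_pos: [0.6325, 0.2848, 0.2861]
eef_rot: [-0.207, 0.678, 0.207, 0.675]
ft_force: [0.4, -1.0, -1.4]
width: 0.0256
```

```bash
python3 -c "
from h import *
st()
go(.6325,.2847,.20,34)
snap('side','c2',(190,90,270,170),9);snap('top','c3',(160,130,340,260),4)
p,r,s=tool()
print((proj('side',[p-[0,0,.1055]])-[190,90])*9)"
```

```text
t 22.45 p [0.6325 0.2848 0.2861] jaw 34.03 down [-0.004 -0.002 -1.   ] F [ 0.4 -1.  -1.4] M [-0.12 -0.02  0.02] w 0.0256 q [-0.56  0.47  0.11  1.14 -0.05  1.53  0.14]
shift [86.1 -0.1  0.3] rot [ 0.0005 -0.0044 -0.0005] deg 0.3
[[352.66670995 339.93820124]]
```

View pics/c2.png

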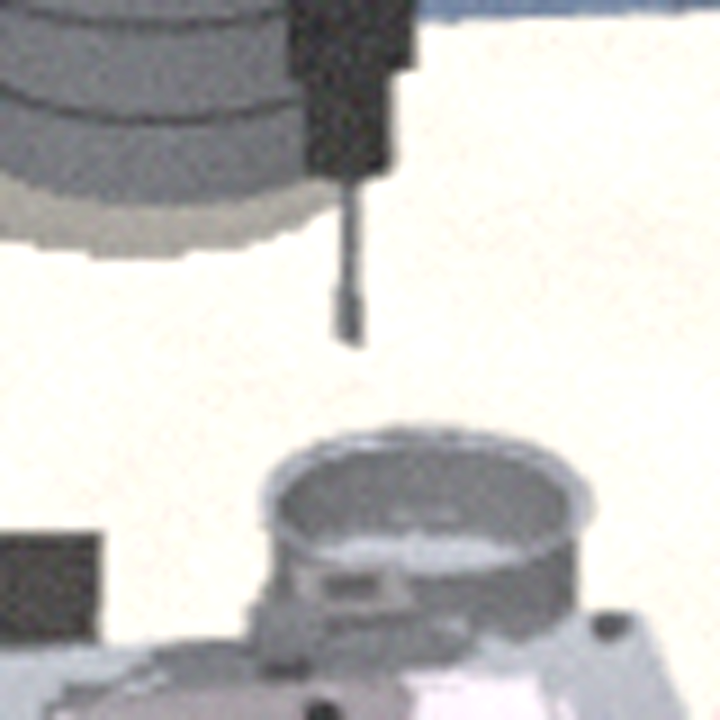

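View pics/c3.png

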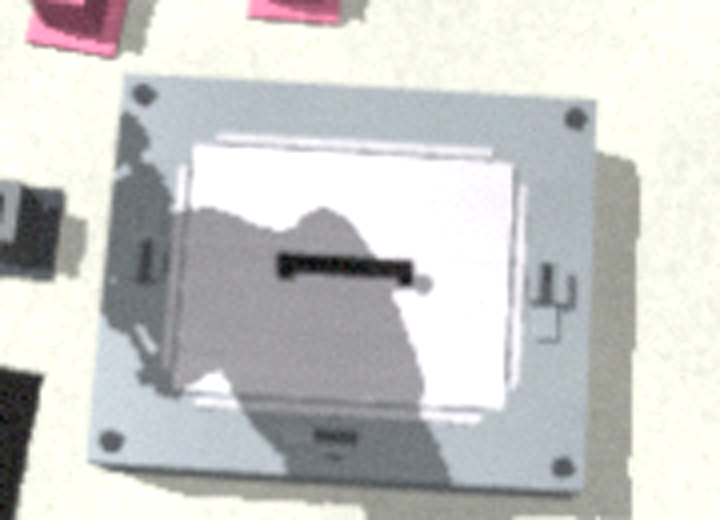

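Call:
arm_command([
  [255,50,0,0,0,0,0],
  [255,86,0,0,0,0,0],
  [255,86,0,0,0,0,0],
  [255,100,0,0,0,0,0],
  [255,110,0,0,0,0,0],
  [255,120,0,0,0,0,0],
  [255,130,0,0,0,0,0],
  [255,130,0,0,0,0,0],
])

```text
time: 23.35
ee_pos: [0.6325, 0.2837, 0.1575]
eef_rot: [-0.206, 0.677, 0.206, 0.676]
ft_force: [-0.5, -0.0, -1.7]
width: 0.0257
```

```bash
python3 -c "
from h import *
st()
go(.6325,.2847,.1135,34)"
```

```text
t 23.35 p [0.6325 0.2837 0.1575] jaw 33.9 down [-0.002 -0.001 -1.   ] F [-0.5 -0.  -1.7] M [-0.06  0.01  0.02] w 0.0257 q [-0.56  0.52  0.1   1.34 -0.05  1.28  0.14]
shift [44.   0.8  0.6] rot [-0.0018 -0.002  -0.0004] deg 0.2
```

Tip is about 26 mm inside the hole without contact. Continue down.

Call:
arm_command([
  [255,10,0.5,0.5,0,0,0],
  [255,20,0.5,0.5,0,0,0],
  [255,30,0.5,0.5,0,0,0],
  [255,38,0.5,0.5,0,0,0],
  [255,41,0.5,0.5,0,0,0],
  [255,43,0.5,0.5,0,0,0],
  [255,43,0.5,0.5,0,0,0],
])

```text
time: 24.05
ee_pos: [0.6333, 0.2847, 0.116]
eef_rot: [-0.206, 0.676, 0.206, 0.676]
ft_force: [-0.6, 0.4, -1.5]
width: 0.026
```

```bash
python3 -c "
from h import *
st()"
```

```text
t 24.05 p [0.6333 0.2847 0.116 ] jaw 33.89 down [ 0.  0. -1.] F [-0.6  0.4 -1.5] M [-0.04  0.03 -0.02] w 0.026 q [-0.56  0.55  0.1   1.39 -0.05  1.21  0.14]
```

Call:
arm_command([
  [255,1,0,0,0,0,0],
  [255,2,0,0,0,0,0],
  [255,3,0,0,0,0,0],
  [255,3,0,0,0,0,0],
])

```text
time: 24.45
ee_pos: [0.6335, 0.2848, 0.1135]
eef_rot: [-0.206, 0.676, 0.206, 0.677]
ft_force: [-0.1, -0.8, 1.9]
width: 0.0258
```

```bash
python3 -c "
from h import *
st()"
```

```text
t 24.45 p [0.6335 0.2848 0.1135] jaw 33.89 down [ 0.001  0.    -1.   ] F [-0.1 -0.8  1.9] M [-0.1   0.15 -0.03] w 0.0258 q [-0.56  0.55  0.1   1.39 -0.05  1.2   0.14]
```

Call:
arm_command([
  [180,0,0,0,0,0,0],
  [150,0,0,0,0,0,0],
  [100,0,0,0,0,0,0],
  [0,0,0,0,0,0,0],
  [0,0,0,0,0,0,0],
  [0,-30,0,0,0,0,0],
  [0,-80,0,0,0,0,0],
  [0,-120,0,0,0,0,0],
  [0,-150,0,0,0,0,0],
  [0,-150,0,0,0,0,0],
])

```text
time: 25.45
ee_pos: [0.635, 0.2854, 0.2687]
eef_rot: [-0.205, 0.674, 0.207, 0.679]
ft_force: [0.1, 0.7, -0.5]
width: 0.0846
```

```bash
python3 -c "
from h import *
st()
snap('side','c4',(190,90,290,170),7)"
```

```text
t 25.45 p [0.635  0.2854 0.2687] jaw 33.88 down [ 0.007  0.004 -1.   ] F [ 0.1  0.7 -0.5] M [-0.03 -0.02  0.03] w 0.0846 q [-0.56  0.47  0.11  1.18 -0.05  1.48  0.13]
```

View pics/c4.png

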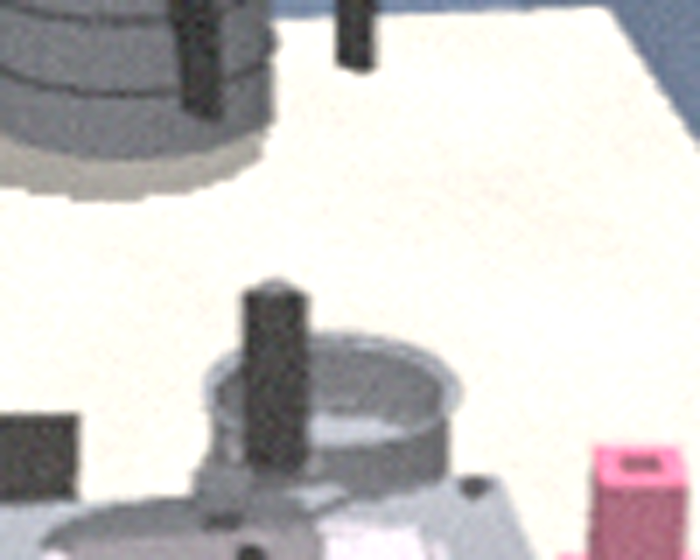

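Run:
```python
from h import *
im=cv2.imread("pics/top0.png");g=im.max(2)
m=(g<45).astype(np.uint8);m[:,:225]=0;m[:,268:]=0;m[:188]=0;m[206:]=0
ys,xs=np.nonzero(m);print(xs.min(),xs.max(),ys.min(),ys.max(),cv2.minAreaRect(np.stack([xs,ys],1).astype(np.float32)))
print(g[190:203,226:266:2])
c=(xs.mean(),ys.mean());print(c,onz("top",c,.145))
im=cv2.imread("pics/c3_raw.png");g=im.max(2);m=(g<40).astype(np.uint8);m[:,:225]=0;m[:,268:]=0;m[:188]=0;m[206:]=0
ys,xs=np.nonzero(m);c=(xs.mean(),ys.mean());print(c,onz("top",c,.145))
```

```text
230 262 194 200 ((246.01773071289062, 196.73452758789062), (32.32823181152344, 4.656330108642578), 3.814074993133545)
[[161 161 160 161 159 158 158 156 156 153 155 154 154 154 155 155 155 156
  156 158]
 [160 160 159 160 160 159 161 158 162 158 157 155 155 157 156 159 155 150
  154 152]
 [156 154 135 140 145 152 156 155 154 153 155 156 158 157 157 158 155 155
  153 153]
 [153 145  76  92  97 115 122 126 128 130 132 132 143 141 150 155 152 151
  152 156]
 [156 131  38  37  40  47  48  54  61  59  77  77  95  97 113 121 125 125
  131 151]
 [156 132  35  23  26  18  24  30  21  22  33  32  38  36  39  50  53  55
   79 146]
 [158 132  33  23  24  26  23  16  28  20  23  26  20  27  26  24  21  26
   42 138]
 [161 134  29  15  28  32  23  25  19  21  19  27  24  24  21  18  25  22
   34 139]
 [158 143  35  20  57  59  57  59  49  46  40  34  32  28  31  30  24   9
   35 127]
 [162 158  73  50  81  87  85  85  77  77  72  65  64  62  60  58  57  10
   27  94]
 [161 158 122  93  89  94  93  90  92  92  92  90  88  90  85  89  83  30
   29  91]
 [157 161 156 134 119 120 119 116  98 121 120 104  94  93  95  94  92  67
   69  93]
 [157 157 158 154 152 154 152 150 123 151 150 132 117 119 118 116 121 118
  120 106]]
(np.float64(246.07142857142858), np.float64(196.484126984127)) [0.59317867 0.02497418 0.145     ]
(np.float64(245.33587786259542), np.float64(196.27480916030535)) [0.59360514 0.02693295 0.145     ]
```

```bash
python3 -c "
from h import *
go(.5943,.0255,.20,0.6)"
```

```text
shift [  64.9 -193.2 -178.1] rot [ 0.581   0.0045 -0.0009] deg 33.3
```

Call:
arm_command([
  [0,0,-193,-178,0.581,0,0],
  [0,0,-193,-178,0.581,0,0],
  [0,0,-193,-178,0.581,0,0],
  [0,30,-193,-178,0.581,0,0],
  [0,65,-193,-178,0.581,0,0],
  [0,65,-193,-178,0.581,0,0],
  [0,65,-193,-178,0.581,0,0],
  [0,65,-193,-178,0.581,0,0],
])

```text
time: 26.3
ee_pos: [0.5925, 0.0252, 0.1969]
eef_rot: [-0.003, 0.708, 0.003, 0.706]
ft_force: [0.2, 0.3, 0.1]
width: 0.0869
```

```bash
python3 -c "
from h import *
st();go(.5943,.0255,.124,.6)
snap('side','c5',(170,90,290,210),6)"
```

```text
t 26.3 p [0.5925 0.0252 0.1969] jaw 0.56 down [-0.002  0.    -1.   ] F [0.2 0.3 0.1] M [-0.03  0.04 -0.  ] w 0.0869 q [-0.36  0.28  0.29  1.6  -0.08  1.28 -0.05]
shift [72.9  0.3  1.9] rot [-0.0008 -0.002  -0.0001] deg 0.1
```

View pics/c5.png

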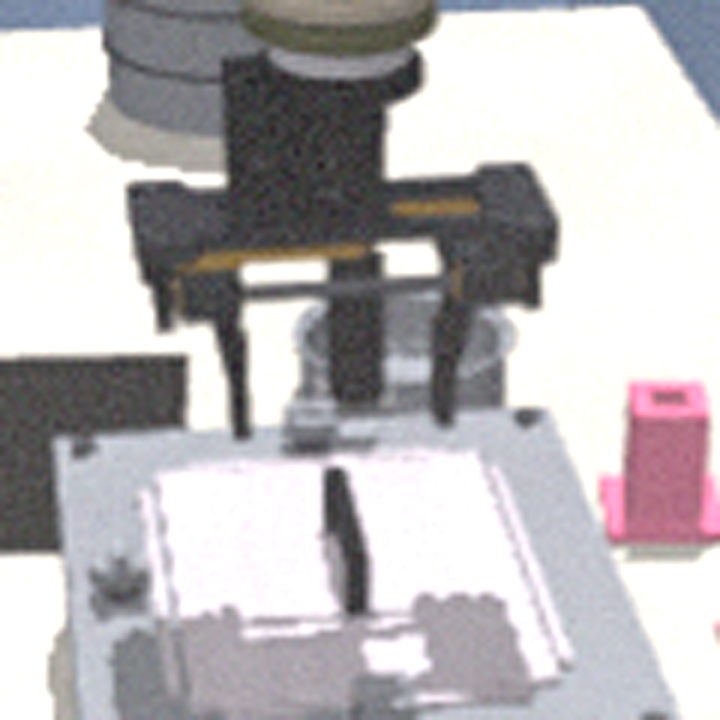

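Call:
arm_command([
  [0,50,0,2,0,0,0],
  [0,65,0,2,0,0,0],
  [0,71,0,2,0,0,0],
  [0,71,0,2,0,0,0],
  [0,71,0,2,0,0,0],
  [130,71,0,2,0,0,0],
  [190,71,0,2,0,0,0],
  [205,71,0,2,0,0,0],
  [220,71,0,2,0,0,0],
  [255,71,0,2,0,0,0],
], newtons=15)

```text
time: 27.35
ee_pos: [0.5952, 0.0252, 0.1271]
eef_rot: [-0.004, 0.707, 0.004, 0.707]
ft_force: [-0.5, -0.6, 0.4]
width: 0.0547
```

Call:
arm_command([
  [255,0,0,0,0,0,0],
  [255,0,0,0,0,0,0],
  [255,0,0,0,0,0,0],
  [255,0,0,0,0,0,0],
  [255,0,0,0,0,0,0],
], newtons=50)

```text
time: 27.85
ee_pos: [0.5952, 0.0252, 0.127]
eef_rot: [-0.004, 0.707, 0.004, 0.707]
ft_force: [0.0, 0.0, 0.5]
width: 0.0149
```

```bash
python3 -c "
from h import *
st()"
```

```text
t 27.85 p [0.5952 0.0252 0.127 ] jaw 0.6 down [-0.  0. -1.] F [0.  0.  0.5] M [-0.09  0.06 -0.06] w 0.0149 q [-0.35  0.34  0.28  1.67 -0.1   1.14 -0.03]
```

Call:
arm_command([
  [255,0,0,0,0,0,0],
  [255,0,0,0,0,0,0],
  [255,0,0,0,0,0,0],
  [255,-10,0,0,0,0,0],
  [255,-20,0,0,0,0,0],
  [255,-20,0,0,0,0,0],
])

```text
time: 28.45
ee_pos: [0.5961, 0.0253, 0.1489]
eef_rot: [-0.004, 0.706, 0.004, 0.708]
ft_force: [0.3, -0.0, -3.1]
width: 0.0114
```

```bash
python3 -c "
from h import *
st()
snap('side','c6',(150,110,290,230),5.5)"
```

```text
t 28.45 p [0.5961 0.0253 0.1489] jaw 0.6 down [ 0.003  0.001 -1.   ] F [ 0.3 -0.  -3.1] M [-0.15 -0.    0.01] w 0.0114 q [-0.35  0.32  0.28  1.65 -0.1   1.18 -0.04]
```

View pics/c6.png

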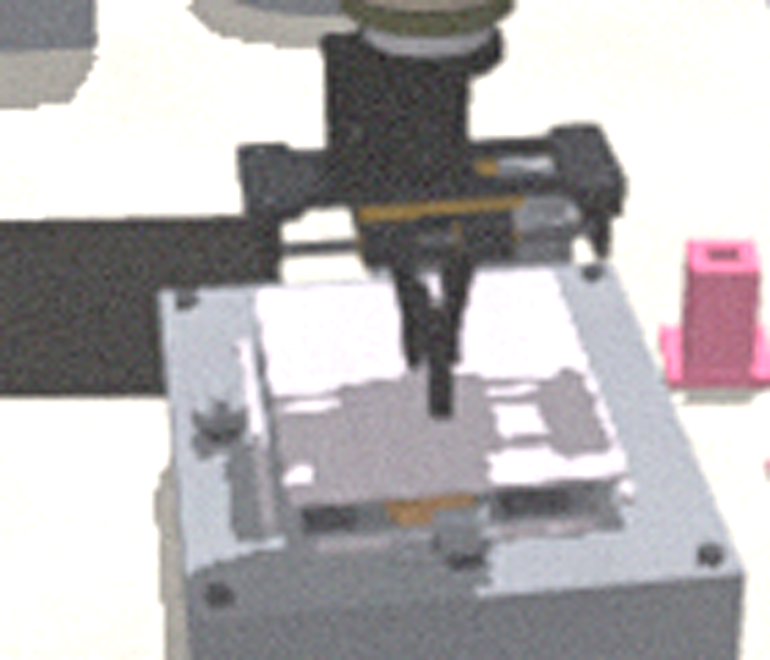

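Call:
arm_command([
  [255,-45,0,0,0,0,0],
  [255,-85,0,0,0,0,0],
  [255,-85,0,0,0,0,0],
  [255,-85,0,0,0,0,0],
])

```text
time: 28.9
ee_pos: [0.5953, 0.0252, 0.2322]
eef_rot: [-0.004, 0.707, 0.004, 0.707]
ft_force: [0.1, 0.5, -6.0]
width: 0.0116
```

```bash
python3 -c "
from h import *
st();go(.428,.383,.235,-5)
snap('side','c7',(150,60,290,230),3.5)"
```

```text
t 28.9 p [0.5953 0.0252 0.2322] jaw 0.61 down [ 0.001  0.    -1.   ] F [ 0.1  0.5 -6. ] M [-0.08  0.12 -0.02] w 0.0116 q [-0.36  0.26  0.29  1.55 -0.08  1.34 -0.05]
shift [  -2.8  359.5 -163.5] rot [ 0.0978  0.001  -0.0004] deg 5.6
```

View pics/c7.png

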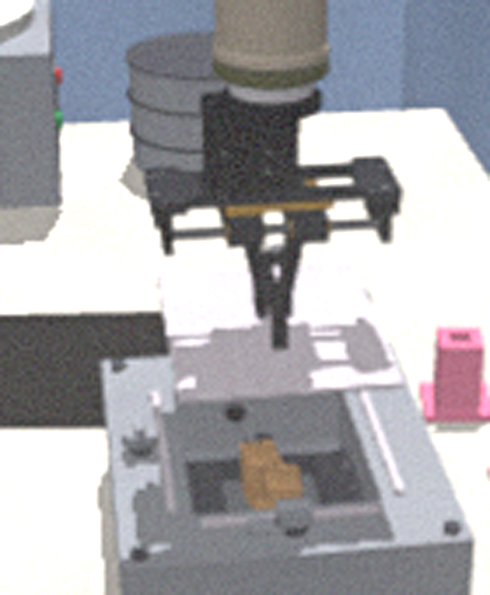

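Call:
arm_command([
  [255,0,20,-9,0,0,0],
  [255,0,55,-25,0.02,0,0],
  [255,0,95,-43,0.03,0,0],
  [255,0,138,-63,0.05,0,0],
  [255,0,182,-83,0.07,0,0],
  [255,0,225,-103,0.08,0,0],
  [255,0,268,-122,0.098,0,0],
  [255,0,308,-140,0.098,0,0],
  [255,0,340,-155,0.098,0,0],
  [255,0,359,-163.5,0.098,0,0],
])

```text
time: 29.95
ee_pos: [0.4247, 0.3851, 0.2297]
eef_rot: [0.029, 0.708, -0.03, 0.705]
ft_force: [-0.2, -0.3, -3.8]
width: 0.0113
```

Call:
arm_command([
  [255,0,0,0,0,0,0],
  [255,0,0,0,0,0,0],
])

```text
time: 30.15
ee_pos: [0.4273, 0.3819, 0.2302]
eef_rot: [0.03, 0.707, -0.032, 0.706]
ft_force: [0.2, 0.1, -3.7]
width: 0.0114
```

```bash
python3 -c "
from h import *
st();go(.428,.383,.021,-5)
snap('side','c8',(50,40,290,230),3);snap('top','c9',(50,130,320,330),2.8)"
```

```text
t 30.15 p [0.4273 0.3819 0.2302] jaw -4.97 down [-0.002 -0.002 -1.   ] F [ 0.2  0.1 -3.7] M [-0.15  0.03 -0.01] w 0.0114 q [-0.83  0.21  0.03  1.59 -0.01  1.34 -0.89]
shift [209.2   1.7   1. ] rot [ 0.0005 -0.0017  0.0026] deg 0.2
```

View pics/c8.png

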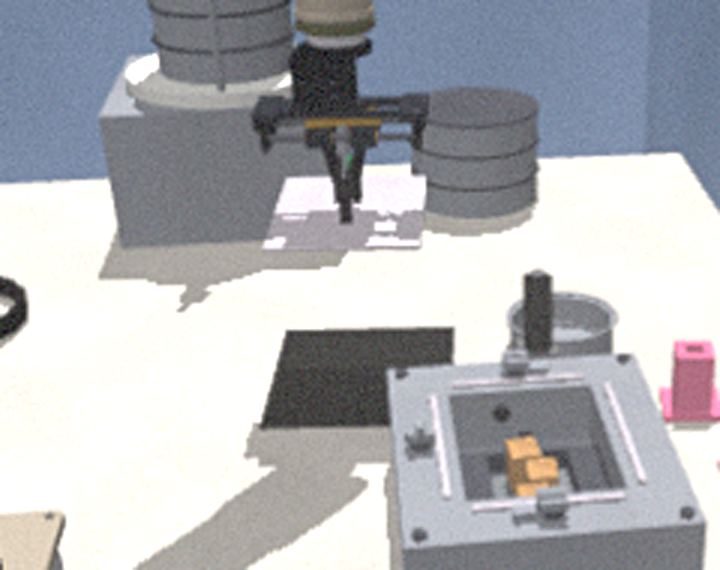

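View pics/c9.png

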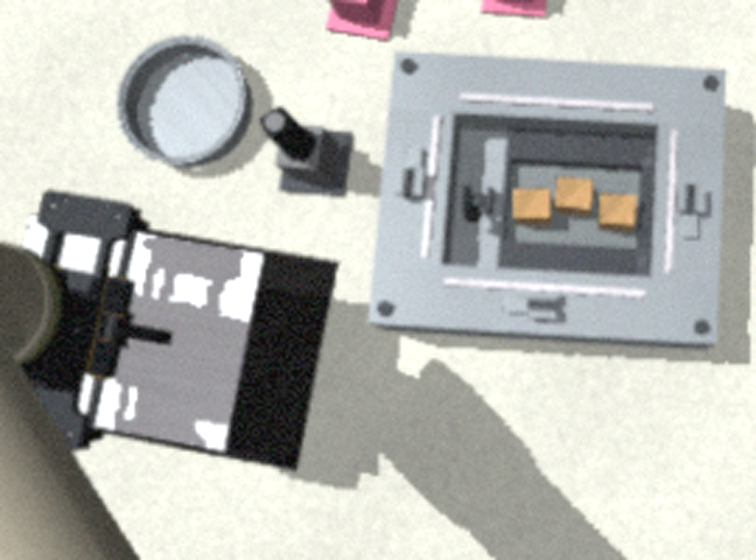

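Call:
arm_command([
  [255,45,1.5,1,0,0,0],
  [255,90,1.5,1,0,0,0],
  [255,135,1.5,1,0,0,0],
  [255,170,1.5,1,0,0,0],
  [255,190,1.5,1,0,0,0],
  [255,200,1.5,1,0,0,0],
  [255,200,1.5,1,0,0,0],
])

```text
time: 30.95
ee_pos: [0.429, 0.3826, 0.031]
eef_rot: [0.031, 0.707, -0.032, 0.706]
ft_force: [-0.8, -1.4, -3.5]
width: 0.0113
```

```bash
python3 -c "
from h import *
st();go(.428,.383,.021,-5)"
```

```text
t 30.95 p [0.429  0.3826 0.031 ] jaw -5.08 down [-0.001 -0.002 -1.   ] F [-0.8 -1.4 -3.5] M [-0.11  0.11  0.  ] w 0.0113 q [-0.83  0.41  0.02  1.79 -0.01  0.95 -0.89]
shift [10.   0.3 -1.1] rot [-0.0015 -0.0011  0.0017] deg 0.1
```

Call:
arm_command([
  [255,4,0,0,0,0,0],
  [255,7,0,0,0,0,0],
  [255,9,0,0,0,0,0],
  [255,10,0,0,0,0,0],
  [255,10,0,0,0,0,0],
])

```text
time: 31.45
ee_pos: [0.4291, 0.384, 0.0222]
eef_rot: [0.031, 0.706, -0.031, 0.706]
ft_force: [-0.4, 0.9, -4.2]
width: 0.0115
```

```bash
python3 -c "
from h import *
st()"
```

```text
t 31.45 p [0.4291 0.384  0.0222] jaw -5.01 down [ 0.  0. -1.] F [-0.4  0.9 -4.2] M [-0.1   0.08  0.02] w 0.0115 q [-0.83  0.42  0.02  1.8  -0.01  0.93 -0.89]
```

Call:
arm_command([
  [255,1,0,0,0,0,0],
  [255,2,0,0,0,0,0],
  [255,2.5,0,0,0,0,0],
  [255,2.5,0,0,0,0,0],
])

```text
time: 31.85
ee_pos: [0.4291, 0.384, 0.0199]
eef_rot: [0.031, 0.706, -0.031, 0.706]
ft_force: [-1.4, -1.4, 2.1]
width: 0.0113
```

```bash
python3 -c "
from h import *
st()"
```

```text
t 31.85 p [0.4291 0.384  0.0199] jaw -5.01 down [ 0.  0. -1.] F [-1.4 -1.4  2.1] M [-0.42  0.5   0.01] w 0.0113 q [-0.83  0.42  0.02  1.8  -0.01  0.92 -0.89]
```

Panel is down on the mat. Release and rise.

Call:
arm_command([
  [210,0,0,0,0,0,0],
  [190,0,0,0,0,0,0],
  [150,0,0,0,0,0,0],
  [60,0,0,0,0,0,0],
  [0,0,0,0,0,0,0],
  [0,0,0,0,0,0,0],
  [0,-30,0,0,0,0,0],
  [0,-80,0,0,0,0,0],
  [0,-130,0,0,0,0,0],
  [0,-180,0,0,0,0,0],
])

```text
time: 32.85
ee_pos: [0.4288, 0.3836, 0.2016]
eef_rot: [0.031, 0.706, -0.031, 0.706]
ft_force: [0.7, 1.3, -0.9]
width: 0.0787
```

```bash
python3 -c "
from h import *
st();go(.55,.1,.25,0)"
```

```text
t 32.85 p [0.4288 0.3836 0.2016] jaw -5.02 down [ 0.  0. -1.] F [ 0.7  1.3 -0.9] M [-0.04  0.04 -0.02] w 0.0787 q [-0.83  0.23  0.03  1.63 -0.01  1.28 -0.89]
shift [ -48.5 -271.9  145.5] rot [-0.0876  0.     -0.0001] deg 5.0
```

Run:
```python
from h import *
snap("top","d1",(190,150,310,250),6.5)
snap("side","d2",(180,140,280,230),7)
im=cv2.imread("pics/d1_raw.png");hsv=cv2.cvtColor(im,cv2.COLOR_BGR2HSV)
m=cv2.inRange(hsv,(5,90,60),(25,255,255));m[:150]=0;m[250:]=0;m[:,:190]=0;m[:,310:]=0
n,l,s,c=cv2.connectedComponentsWithStats(m);print(s,c)
```

```text
[[     0      0    512    384 196180]
 [   248    194     14     12    141]
 [   233    197     14     12    147]
 [   264    199     13     12    140]] [[255.50239066 191.47642981]
 [254.63829787 199.16312057]
 [239.31292517 202.92517007]
 [270.01428571 204.81428571]]
```

View pics/d1.png

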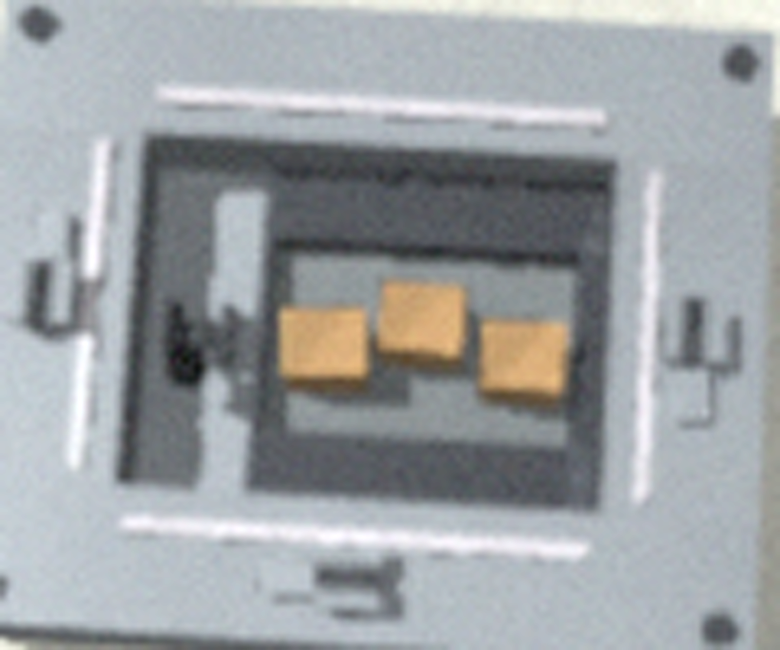

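View pics/d2.png

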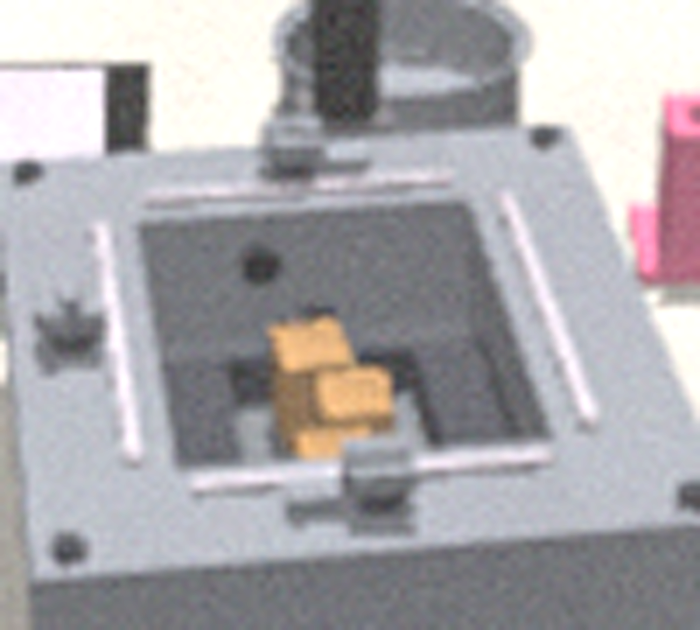

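Run:
```python
from h import *
C=np.array([.5943,.0248])
for z in [(324,342),(423,317),(525,355)]:
    p=onz("top",(190+(z[0]+.5)/6.5-.5,150+(z[1]+.5)/6.5-.5),.09);print(p.round(4),p[:2]-C)
for z in [(311,345),(353,393),(330,440)]:
    p=onz("side",(180+(z[0]+.5)/7-.5,140+(z[1]+.5)/7-.5),.09);print('s',p.round(4),p[:2]-C)
W=onz("top",(190+(190)/6.5,150+(350)/6.5),.097);print("knob",W-[*C,0])
go(.5943,.04,.2,.6)
```

```text
[0.5868 0.0444 0.09  ] [-0.00745573  0.0195834 ]
[0.6004 0.0034 0.09  ] [ 0.00609785 -0.02139947]
[ 0.587  -0.0407  0.09  ] [-0.00730492 -0.06547186]
s [0.5865 0.0464 0.09  ] [-0.00780239  0.02161216]
s [0.5993 0.0059 0.09  ] [ 0.00503457 -0.01885352]
s [ 0.5854 -0.0283  0.09  ] [-0.00893006 -0.05309368]
knob [-0.01703538  0.07380462  0.097     ]
shift [   5.6 -330.8  192.4] rot [-0.0982  0.0078 -0.0091] deg 5.7
```

```bash
python3 -c "
from h import *
st();go(.587,-.040,.2,.6)"
```

```text
t 32.95 p [0.4315 0.3863 0.2073] jaw -5.03 down [ 0.008  0.009 -1.   ] F [ 1.   0.6 -0.4] M [-0.05  0.04  0.01] w 0.0836 q [-0.83  0.23  0.03  1.62 -0.01  1.28 -0.89]
shift [   4.8 -411.1  192.2] rot [-0.0982  0.0078 -0.0091] deg 5.7
```

Call:
arm_command([
  [73,0,-411,192,-0.098,0,0],
  [73,0,-411,192,-0.098,0,0],
  [73,0,-411,192,-0.098,0,0],
  [73,0,-411,192,-0.098,0,0],
  [73,0,-411,192,-0.098,0,0],
  [73,0,-411,192,-0.098,0,0],
  [73,0,-411,192,-0.098,0,0],
  [73,0,-411,192,-0.098,0,0],
  [73,0,-411,192,-0.098,0,0],
  [73,0,-411,192,-0.098,0,0],
])

```text
time: 33.95
ee_pos: [0.585, -0.0504, 0.1993]
eef_rot: [-0.002, 0.707, -0.001, 0.707]
ft_force: [-1.2, -0.8, 1.0]
width: 0.0622
```

Call:
arm_command([
  [73,0,0,0,0,0,0],
  [73,0,0,0,0,0,0],
])

```text
time: 34.15
ee_pos: [0.5842, -0.0408, 0.1991]
eef_rot: [-0.004, 0.707, 0.005, 0.707]
ft_force: [-0.3, 0.7, 0.2]
width: 0.0622
```

```bash
python3 -c "
from h import *
st();go(.587,-.040,.071,.6)"
```

```text
t 34.15 p [ 0.5842 -0.0408  0.1991] jaw 0.69 down [-0.     0.001 -1.   ] F [-0.3  0.7  0.2] M [-0.07  0.04  0.01] w 0.0622 q [-0.29  0.26  0.34  1.62 -0.09  1.28  0.08]
shift [128.1   0.7   2.9] rot [ 0.0015 -0.0005 -0.0008] deg 0.1
```

Call:
arm_command([
  [73,50,0.5,3,0,0,0],
  [73,90,0.5,3,0,0,0],
  [73,110,0.5,3,0,0,0],
  [73,122,0.5,3,0,0,0],
  [73,128,0.5,3,0,0,0],
  [73,128,0.5,3,0,0,0],
])

```text
time: 34.75
ee_pos: [0.5875, -0.041, 0.0717]
eef_rot: [-0.004, 0.707, 0.004, 0.707]
ft_force: [-0.0, 0.4, 0.7]
width: 0.0622
```

```bash
python3 -c "
from h import *
st();snap('side','d3',(180,110,280,230),5)"
```

```text
t 34.75 p [ 0.5875 -0.041   0.0717] jaw 0.66 down [ 0.  0. -1.] F [-0.   0.4  0.7] M [-0.1   0.06  0.04] w 0.0622 q [-0.27  0.39  0.32  1.74 -0.14  1.03  0.11]
```

View pics/d3.png

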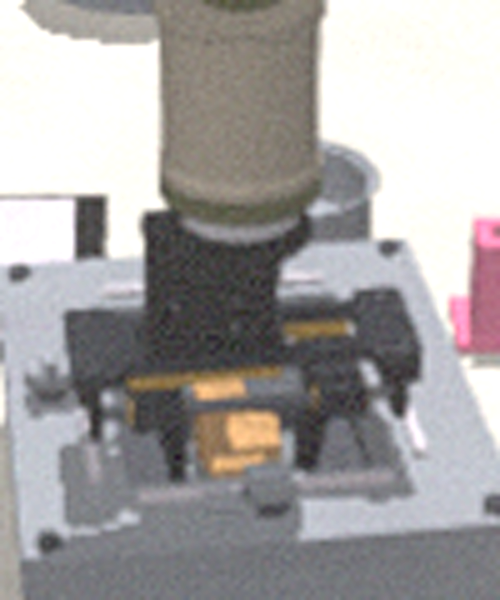

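Call:
arm_command([
  [120,0,0,0,0,0,0],
  [150,0,0,0,0,0,0],
  [165,0,0,0,0,0,0],
  [180,0,0,0,0,0,0],
  [200,0,0,0,0,0,0],
  [200,0,0,0,0,0,0],
  [200,0,0,0,0,0,0],
], newtons=15)

```text
time: 35.5
ee_pos: [0.5874, -0.0418, 0.0716]
eef_rot: [-0.004, 0.707, 0.004, 0.707]
ft_force: [-0.6, -0.7, 1.7]
width: 0.0299
```

Call:
arm_command([
  [220,0,0,0,0,0,0],
  [220,0,0,0,0,0,0],
  [220,-20,0,0,0,0,0],
  [220,-65,0,0,0,0,0],
  [220,-110,0,0,0,0,0],
  [220,-110,0,0,0,0,0],
], newtons=20)

```text
time: 36.1
ee_pos: [0.5904, -0.0421, 0.1878]
eef_rot: [-0.003, 0.704, 0.004, 0.71]
ft_force: [0.8, 0.5, -1.8]
width: 0.0301
```

```bash
python3 -c "
from h import *
st();snap('side','d4',(180,80,280,230),4.5)
y=np.array([-np.sin(np.radians(-6.5)),np.cos(np.radians(-6.5))])
for k in(-.065,0,.065): print(np.array([.436,-.385])+k*y)
p=np.array([.436,-.385])-.065*y
go(*p,.185,-6.5)"
```

```text
t 36.1 p [ 0.5904 -0.0421  0.1878] jaw 0.58 down [ 0.01   0.001 -1.   ] F [ 0.8  0.5 -1.8] M [-0.12  0.01 -0.03] w 0.0301 q [-0.29  0.28  0.34  1.63 -0.1   1.25  0.08]
[ 0.42864179 -0.44958217]
[ 0.436 -0.385]
[ 0.44335821 -0.32041783]
shift [  -1.6 -406.  -164.6] rot [ 0.1238  0.0056 -0.0009] deg 7.1
```

View pics/d4.png

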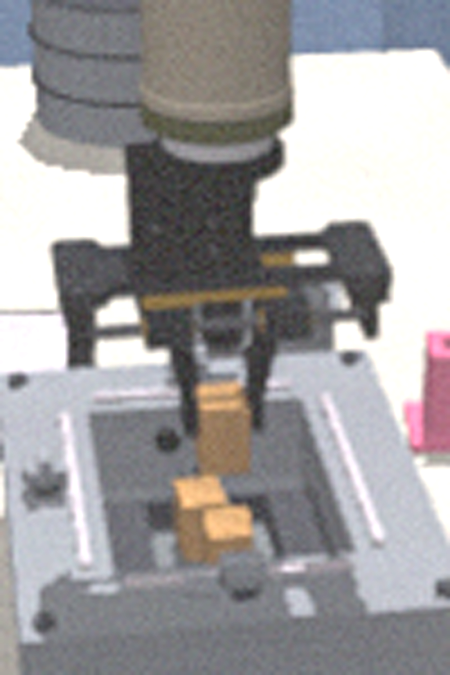

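Call:
arm_command([
  [220,0,-406,-163,0.124,0,0],
  [220,0,-406,-163,0.124,0,0],
  [220,0,-406,-163,0.124,0,0],
  [220,0,-406,-163,0.124,0,0],
  [220,0,-406,-163,0.124,0,0],
  [220,0,-406,-163,0.124,0,0],
  [220,0,-406,-163,0.124,0,0],
  [220,0,-406,-163,0.124,0,0],
  [220,0,-406,-163,0.124,0,0],
  [220,0,-406,-163,0.124,0,0],
])

```text
time: 37.15
ee_pos: [0.4235, -0.4547, 0.18]
eef_rot: [0.042, 0.707, -0.044, 0.705]
ft_force: [0.0, 0.3, -0.6]
width: 0.0297
```

Call:
arm_command([
  [220,30,0,0,0,0,0],
  [220,70,0,0,0,0,0],
  [220,70,0,0,0,0,0],
])

```text
time: 37.45
ee_pos: [0.4263, -0.446, 0.1053]
eef_rot: [0.042, 0.709, -0.038, 0.703]
ft_force: [-0.3, 0.4, -1.0]
width: 0.0299
```

```bash
python3 -c "
from h import *
st();go(.4286,-.4496,.031,-6.5)
snap('side','d5',(100,180,300,384),3);snap('top','d6',(300,150,480,330),3.5)"
```

```text
t 37.45 p [ 0.4263 -0.446   0.1053] jaw -6.47 down [-0.008  0.007 -1.   ] F [-0.3  0.4 -1. ] M [-0.04  0.07 -0.02] w 0.0299 q [ 0.3   0.45  0.56  1.64 -0.26  1.14  0.81]
shift [74.3 -3.7  3.3] rot [ 0.0006 -0.0085 -0.0057] deg 0.6
```

View pics/d5.png

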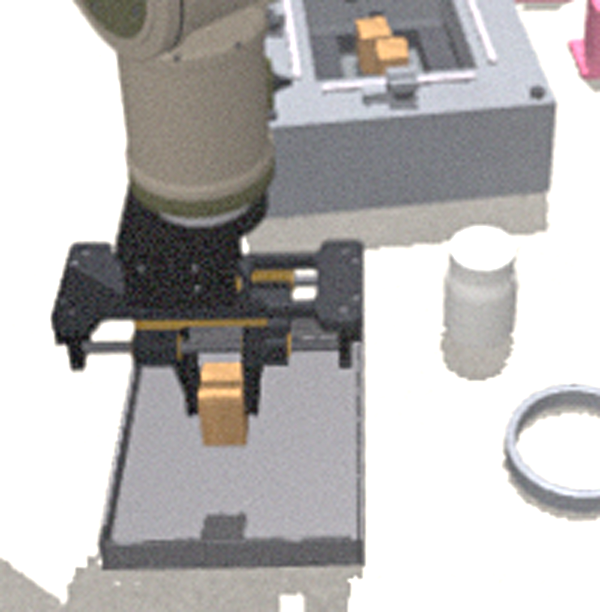

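Call:
arm_command([
  [220,40,-3,3,0,0,0],
  [220,60,-3,3,0,0,0],
  [220,68,-3,3,0,0,0],
  [220,72,-3,3,0,0,0],
  [220,72,-3,3,0,0,0],
])

```text
time: 38.05
ee_pos: [0.4319, -0.4533, 0.0408]
eef_rot: [0.04, 0.706, -0.04, 0.706]
ft_force: [-0.6, -0.2, -0.5]
width: 0.0299
```

```bash
python3 -c "
from h import *
st()"
```

```text
t 38.05 p [ 0.4319 -0.4533  0.0408] jaw -6.5 down [ 0.001 -0.001 -1.   ] F [-0.6 -0.2 -0.5] M [-0.09  0.04 -0.06] w 0.0299 q [ 0.33  0.54  0.53  1.67 -0.31  1.02  0.85]
```

Call:
arm_command([
  [220,4,0,0,0,0,0],
  [220,7,0,0,0,0,0],
  [220,9,0,0,0,0,0],
  [220,10,0,0,0,0,0],
  [220,10,0,0,0,0,0],
])

```text
time: 38.55
ee_pos: [0.4315, -0.4529, 0.0306]
eef_rot: [0.04, 0.706, -0.04, 0.706]
ft_force: [-2.8, 3.8, 9.8]
width: 0.0299
```

```bash
python3 -c "
from h import *
st()"
```

```text
t 38.55 p [ 0.4315 -0.4529  0.0306] jaw -6.51 down [ 0.001  0.    -1.   ] F [-2.8  3.8  9.8] M [0.78 0.72 0.02] w 0.0299 q [ 0.33  0.55  0.53  1.68 -0.32  1.    0.85]
```

Call:
arm_command([
  [180,-0.5,0,0,0,0,0],
  [150,-0.5,0,0,0,0,0],
  [110,-0.5,0,0,0,0,0],
  [73,-0.5,0,0,0,0,0],
  [73,-0.5,0,0,0,0,0],
  [73,-30,0,0,0,0,0],
  [73,-80,0,0,0,0,0],
  [73,-130,0,0,0,0,0],
  [73,-160,0,0,0,0,0],
  [73,-160,0,0,0,0,0],
])

```text
time: 39.55
ee_pos: [0.4326, -0.4547, 0.1946]
eef_rot: [0.039, 0.704, -0.042, 0.708]
ft_force: [0.1, -0.2, 0.0]
width: 0.0619
```

Run:
```python
from h import *
st();snap('top','d7',(190,150,450,330),3);snap('side','d8',(100,110,300,384),2.2)
im=cv2.imread("pics/d7_raw.png");hsv=cv2.cvtColor(im,cv2.COLOR_BGR2HSV)
m=cv2.inRange(hsv,(5,90,60),(25,255,255));m[:150]=0
n,l,s,c=cv2.connectedComponentsWithStats(m);print([(a.tolist(),b.round(1)) for a,b in zip(s,c) if a[4]>30])
go(.600,.0035,.2,.6)
```

```text
t 39.55 p [ 0.4326 -0.4547  0.1946] jaw -6.52 down [ 0.006 -0.005 -1.   ] F [ 0.1 -0.2  0. ] M [-0.2   0.07 -0.02] w 0.0619 q [ 0.28  0.38  0.59  1.53 -0.22  1.29  0.79]
[([0, 0, 512, 384, 196181], array([255.4, 191.4])), ([248, 194, 14, 12, 137], array([254.7, 199. ])), ([233, 197, 14, 12, 145], array([239.5, 202.7])), ([402, 265, 16, 12, 141], array([410.3, 270.2]))]
shift [-10.3 472.5 115.8] rot [-0.1239  0.0009  0.0002] deg 7.1
```

View pics/d7.png

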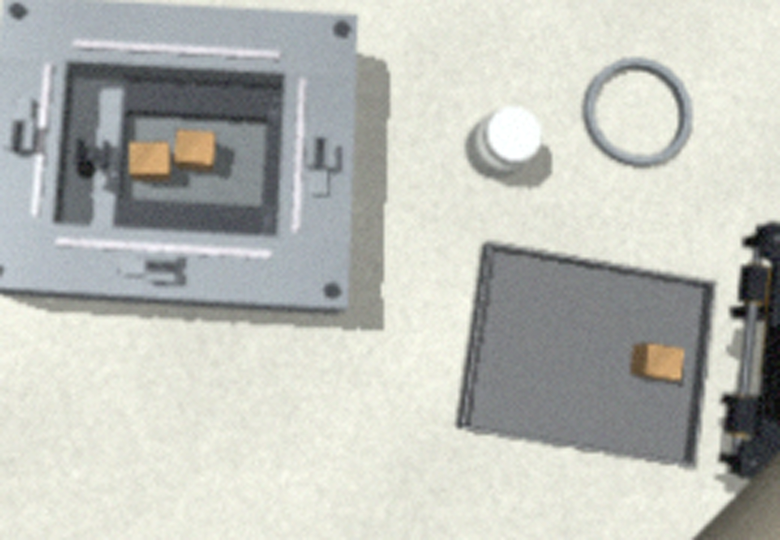

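View pics/d8.png

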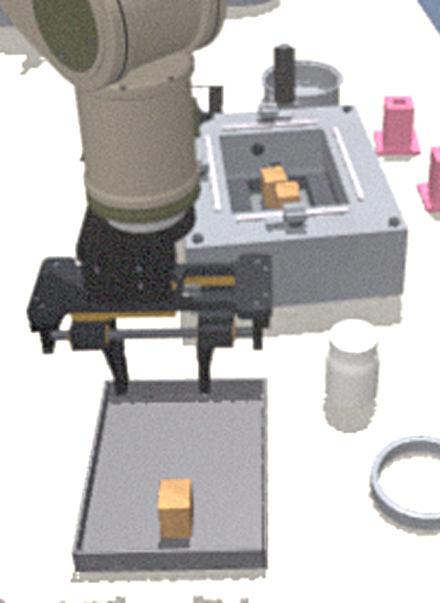

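Call:
arm_command([
  [73,-10,472,116,-0.124,0,0],
  [73,-10,472,116,-0.124,0,0],
  [73,-10,472,116,-0.124,0,0],
  [73,-10,472,116,-0.124,0,0],
  [73,-10,472,116,-0.124,0,0],
  [73,-10,472,116,-0.124,0,0],
  [73,-10,472,116,-0.124,0,0],
  [73,-10,472,116,-0.124,0,0],
  [73,-10,472,116,-0.124,0,0],
  [73,-10,472,116,-0.124,0,0],
])

```text
time: 40.65
ee_pos: [0.5997, 0.0073, 0.1974]
eef_rot: [-0.005, 0.708, 0.005, 0.706]
ft_force: [0.7, 0.4, -0.8]
width: 0.0619
```

Call:
arm_command([
  [73,0,0,0,0,0,0],
  [73,0,0,0,0,0,0],
])

```text
time: 40.85
ee_pos: [0.5993, 0.0036, 0.1976]
eef_rot: [-0.005, 0.708, 0.004, 0.706]
ft_force: [0.2, -1.4, -0.2]
width: 0.0618
```

```bash
python3 -c "
from h import *
st();go(.600,.0035,.071,.6)"
```

```text
t 40.85 p [0.5993 0.0036 0.1976] jaw 0.7 down [-0.003 -0.001 -1.   ] F [ 0.2 -1.4 -0.2] M [-0.17  0.08 -0.02] w 0.0618 q [-0.34  0.29  0.32  1.58 -0.1   1.28  0.  ]
shift [126.6  -0.    1.1] rot [ 0.0018 -0.003   0.0006] deg 0.2
```

Call:
arm_command([
  [73,50,0,0.5,0,0,0],
  [73,90,0,0.5,0,0,0],
  [73,110,0,0.5,0,0,0],
  [73,122,0,0.5,0,0,0],
  [73,126,0,0.5,0,0,0],
  [73,126,0,0.5,0,0,0],
  [120,126,0,0.5,0,0,0],
  [150,126,0,0.5,0,0,0],
  [170,126,0,0.5,0,0,0],
  [200,126,0,0.5,0,0,0],
], newtons=15)

```text
time: 41.85
ee_pos: [0.6008, 0.0031, 0.074]
eef_rot: [-0.004, 0.707, 0.004, 0.707]
ft_force: [-0.1, 0.1, -0.2]
width: 0.0379
```

Call:
arm_command([
  [220,0,0,0,0,0,0],
  [220,0,0,0,0,0,0],
  [220,0,0,0,0,0,0],
  [220,-20,0,0,0,0,0],
  [220,-65,0,0,0,0,0],
  [220,-110,0,0,0,0,0],
  [220,-110,0,0,0,0,0],
  [220,-110,0,0,0,0,0],
], newtons=20)

```text
time: 42.65
ee_pos: [0.6009, 0.0031, 0.1843]
eef_rot: [-0.004, 0.706, 0.004, 0.708]
ft_force: [-0.4, -0.1, -1.6]
width: 0.0299
```

```bash
python3 -c "
from h import *
st();go(.436,-.385,.185,-6.5)"
```

```text
t 42.65 p [0.6009 0.0031 0.1843] jaw 0.61 down [ 0.002  0.001 -1.   ] F [-0.4 -0.1 -1.6] M [-0.13  0.1   0.06] w 0.0299 q [-0.34  0.3   0.32  1.6  -0.1   1.25  0.01]
shift [  -1.2 -386.3 -169. ] rot [ 0.124   0.0018 -0.0006] deg 7.1
```

Call:
arm_command([
  [220,0,-386,-169,0.124,0,0],
  [220,0,-386,-169,0.124,0,0],
  [220,0,-386,-169,0.124,0,0],
  [220,0,-386,-169,0.124,0,0],
  [220,0,-386,-169,0.124,0,0],
  [220,0,-386,-169,0.124,0,0],
  [220,0,-386,-169,0.124,0,0],
  [220,0,-386,-169,0.124,0,0],
  [220,0,-386,-169,0.124,0,0],
  [220,0,-386,-169,0.124,0,0],
])

```text
time: 43.65
ee_pos: [0.4321, -0.388, 0.1818]
eef_rot: [0.042, 0.707, -0.043, 0.705]
ft_force: [-0.4, 0.5, 0.2]
width: 0.0298
```

Call:
arm_command([
  [220,40,0,0,0,0,0],
  [220,80,0,0,0,0,0],
  [220,110,0,0,0,0,0],
  [220,130,0,0,0,0,0],
  [220,140,0,0,0,0,0],
  [220,140,0,0,0,0,0],
])

```text
time: 44.25
ee_pos: [0.435, -0.3832, 0.0416]
eef_rot: [0.04, 0.707, -0.039, 0.705]
ft_force: [-0.5, 0.6, -0.4]
width: 0.0301
```

```bash
python3 -c "
from h import *
st()"
```

```text
t 44.25 p [ 0.435  -0.3832  0.0416] jaw -6.45 down [-0.003  0.002 -1.   ] F [-0.5  0.6 -0.4] M [-0.06  0.06 -0.02] w 0.0301 q [ 0.21  0.44  0.54  1.8  -0.27  0.98  0.74]
```

Call:
arm_command([
  [220,4,0,0,0,0,0],
  [220,6,0,0,0,0,0],
  [220,7.5,0,0,0,0,0],
  [220,7.5,0,0,0,0,0],
])

```text
time: 44.65
ee_pos: [0.4358, -0.3848, 0.0363]
eef_rot: [0.04, 0.706, -0.04, 0.706]
ft_force: [-1.3, -0.4, -0.1]
width: 0.03
```

```bash
python3 -c "
from h import *
st()"
```

```text
t 44.65 p [ 0.4358 -0.3848  0.0363] jaw -6.5 down [ 0.001 -0.    -1.   ] F [-1.3 -0.4 -0.1] M [-0.11  0.1  -0.03] w 0.03 q [ 0.21  0.45  0.53  1.8  -0.27  0.96  0.74]
```

Call:
arm_command([
  [220,1.5,0,0,0,0,0],
  [220,2.5,0,0,0,0,0],
  [220,3,0,0,0,0,0],
  [190,3,0,0,0,0,0],
  [160,3,0,0,0,0,0],
  [110,3,0,0,0,0,0],
  [73,3,0,0,0,0,0],
  [73,3,0,0,0,0,0],
  [73,-40,0,0,0,0,0],
  [73,-90,0,0,0,0,0],
])

```text
time: 45.65
ee_pos: [0.4344, -0.3838, 0.1255]
eef_rot: [0.041, 0.707, -0.04, 0.705]
ft_force: [0.4, -0.1, 0.8]
width: 0.0598
```

Call:
arm_command([
  [73,-50,0,0,0,0,0],
  [73,-70,0,0,0,0,0],
  [73,-70,0,0,0,0,0],
])

```text
time: 45.95
ee_pos: [0.4369, -0.386, 0.1997]
eef_rot: [0.039, 0.704, -0.041, 0.708]
ft_force: [-0.8, -0.4, -0.1]
width: 0.0621
```

Run:
```python
from h import *
st();snap('top','d9',(190,150,450,330),3);snap('side','d10',(100,110,300,384),2.2)
im=cv2.imread("pics/d9_raw.png");hsv=cv2.cvtColor(im,cv2.COLOR_BGR2HSV)
m=cv2.inRange(hsv,(5,90,60),(25,255,255));m[:150]=0
n,l,s,c=cv2.connectedComponentsWithStats(m);print([(a.tolist(),b.round(1)) for a,b in zip(s,c) if a[4]>30])
go(.5867,.0445,.2,.6)
```

```text
t 45.95 p [ 0.4369 -0.386   0.1997] jaw -6.51 down [ 0.005 -0.003 -1.   ] F [-0.8 -0.4 -0.1] M [-0.11  0.08 -0.01] w 0.0621 q [ 0.15  0.27  0.6   1.64 -0.16  1.27  0.66]
[([0, 0, 512, 384, 196232], array([255.3, 191.4])), ([233, 197, 14, 12, 146], array([239.3, 202.8])), ([379, 262, 16, 12, 147], array([387.5, 267.6])), ([401, 265, 8, 10, 51], array([405.4, 269. ]))]
shift [ -4.1 443.4 101.6] rot [-0.1238  0.0004 -0.0002] deg 7.1
```

View pics/d9.png

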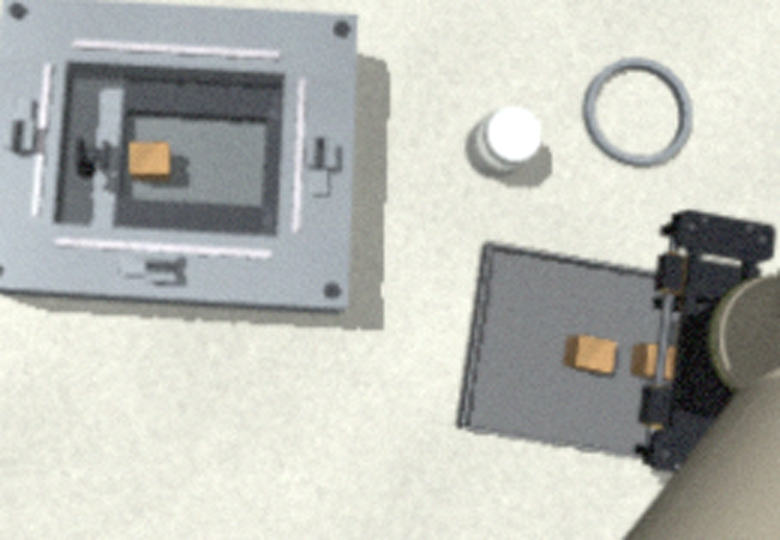

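View pics/d10.png

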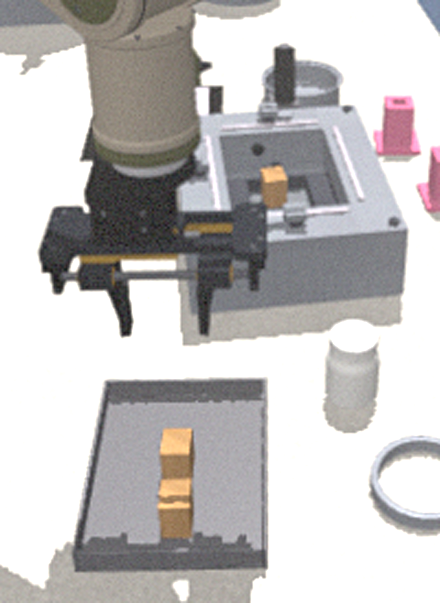

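Two blocks stand in the tray, and block A is unmoved. Fetch it.

Call:
arm_command([
  [73,0,443,101.5,-0.124,0,0],
  [73,0,443,101.5,-0.124,0,0],
  [73,0,443,101.5,-0.124,0,0],
  [73,0,443,101.5,-0.124,0,0],
  [73,0,443,101.5,-0.124,0,0],
  [73,0,443,101.5,-0.124,0,0],
  [73,0,443,101.5,-0.124,0,0],
  [73,0,443,101.5,-0.124,0,0],
  [73,0,443,101.5,-0.124,0,0],
  [73,0,443,101.5,-0.124,0,0],
])

```text
time: 47.05
ee_pos: [0.5864, 0.0522, 0.1934]
eef_rot: [-0.006, 0.708, 0.008, 0.706]
ft_force: [-0.2, -0.0, -0.1]
width: 0.0623
```

Call:
arm_command([
  [73,0,0,0,0,0,0],
  [73,0,0,0,0,0,0],
])

```text
time: 47.25
ee_pos: [0.5859, 0.0424, 0.1948]
eef_rot: [-0.004, 0.708, 0.003, 0.706]
ft_force: [-0.0, -0.9, 0.4]
width: 0.0619
```

```bash
python3 -c "
from h import *
st();go(.5867,.0440,.071,.6)"
```

```text
t 47.25 p [0.5859 0.0424 0.1948] jaw 0.52 down [-0.002 -0.001 -1.   ] F [-0.  -0.9  0.4] M [-0.09  0.08 -0.03] w 0.0619 q [-0.39  0.27  0.29  1.62 -0.08  1.27 -0.08]
shift [123.8   1.7   1.1] rot [-0.0014 -0.002   0.0009] deg 0.1
```

Call:
arm_command([
  [73,50,0.5,0.5,0,0,0],
  [73,90,0.5,0.5,0,0,0],
  [73,110,0.5,0.5,0,0,0],
  [73,121,0.5,0.5,0,0,0],
  [73,124,0.5,0.5,0,0,0],
  [73,124,0.5,0.5,0,0,0],
  [120,124,0.5,0.5,0,0,0],
  [150,124,0.5,0.5,0,0,0],
  [170,124,0.5,0.5,0,0,0],
  [200,124,0.5,0.5,0,0,0],
], newtons=15)

```text
time: 48.25
ee_pos: [0.5873, 0.0446, 0.0724]
eef_rot: [-0.004, 0.707, 0.004, 0.707]
ft_force: [-0.2, 0.2, 0.4]
width: 0.0378
```

Call:
arm_command([
  [220,0,0,0,0,0,0],
  [220,0,0,0,0,0,0],
  [220,0,0,0,0,0,0],
  [220,-20,0,0,0,0,0],
  [220,-65,0,0,0,0,0],
  [220,-110,0,0,0,0,0],
  [220,-110,0,0,0,0,0],
  [220,-110,0,0,0,0,0],
], newtons=20)

```text
time: 49.05
ee_pos: [0.5875, 0.0445, 0.1827]
eef_rot: [-0.003, 0.706, 0.004, 0.708]
ft_force: [-0.5, 0.7, -1.3]
width: 0.0303
```

```bash
python3 -c "
from h import *
st();go(.4434,-.3204,.185,-6.5);snap('side','e1',(180,80,280,230),3.5)"
```

```text
t 49.05 p [0.5875 0.0445 0.1827] jaw 0.6 down [ 0.002  0.001 -1.   ] F [-0.5  0.7 -1.3] M [-0.05  0.01  0.01] w 0.0303 q [-0.39  0.28  0.29  1.63 -0.08  1.24 -0.08]
shift [  -2.8 -363.4 -147.9] rot [ 0.124   0.0018 -0.0008] deg 7.1
```

View pics/e1.png

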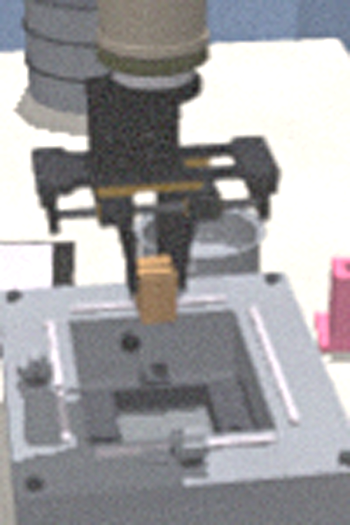

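Call:
arm_command([
  [220,0,-363,-148,0.124,0,0],
  [220,0,-363,-148,0.124,0,0],
  [220,0,-363,-148,0.124,0,0],
  [220,0,-363,-148,0.124,0,0],
  [220,0,-363,-148,0.124,0,0],
  [220,0,-363,-148,0.124,0,0],
  [220,0,-363,-148,0.124,0,0],
  [220,0,-363,-148,0.124,0,0],
  [220,0,-363,-148,0.124,0,0],
  [220,0,-363,-148,0.124,0,0],
])

```text
time: 50.1
ee_pos: [0.4416, -0.3205, 0.1804]
eef_rot: [0.041, 0.707, -0.041, 0.705]
ft_force: [1.1, 0.9, 0.2]
width: 0.0305
```

Call:
arm_command([
  [220,40,0,0,0,0,0],
  [220,80,0,0,0,0,0],
  [220,110,0,0,0,0,0],
  [220,130,0,0,0,0,0],
  [220,140,0,0,0,0,0],
  [220,140,0,0,0,0,0],
])

```text
time: 50.7
ee_pos: [0.4424, -0.3185, 0.0404]
eef_rot: [0.04, 0.707, -0.039, 0.705]
ft_force: [-0.2, -0.4, -0.2]
width: 0.0309
```

```bash
python3 -c "
from h import *
st()"
```

```text
t 50.7 p [ 0.4424 -0.3185  0.0404] jaw -6.41 down [-0.003  0.002 -1.   ] F [-0.2 -0.4 -0.2] M [-0.07  0.09  0.02] w 0.0309 q [ 0.09  0.37  0.53  1.89 -0.23  0.94  0.61]
```

Call:
arm_command([
  [220,5,0,0,0,0,0],
  [220,8,0,0,0,0,0],
  [220,9.5,0,0,0,0,0],
  [220,10,0,0,0,0,0],
  [220,10,0,0,0,0,0],
])

```text
time: 51.2
ee_pos: [0.443, -0.3201, 0.0322]
eef_rot: [0.04, 0.706, -0.04, 0.706]
ft_force: [-0.1, -0.2, -0.2]
width: 0.0306
```

```bash
python3 -c "
from h import *
st()"
```

```text
t 51.2 p [ 0.443  -0.3201  0.0322] jaw -6.5 down [ 0.  0. -1.] F [-0.1 -0.2 -0.2] M [-0.11  0.07  0.01] w 0.0306 q [ 0.1   0.38  0.52  1.89 -0.24  0.93  0.62]
```

Call:
arm_command([
  [220,0.5,0,0,0,0,0],
  [190,0.5,0,0,0,0,0],
  [160,0.5,0,0,0,0,0],
  [110,0.5,0,0,0,0,0],
  [73,0.5,0,0,0,0,0],
  [73,0.5,0,0,0,0,0],
  [73,-40,0,0,0,0,0],
  [73,-90,0,0,0,0,0],
  [73,-140,0,0,0,0,0],
  [73,-170,0,0,0,0,0],
])

```text
time: 52.2
ee_pos: [0.4435, -0.3209, 0.2059]
eef_rot: [0.04, 0.705, -0.041, 0.707]
ft_force: [0.8, 0.0, -0.3]
width: 0.0618
```

Run:
```python
from h import *
st();snap('top','e2',(50,130,450,330),1.9);snap('side','e3',(100,110,300,384),2.2)
crop("e2_raw","e4",(190,150,310,250),6.5)
```

```text
t 52.2 p [ 0.4435 -0.3209  0.2059] jaw -6.53 down [ 0.004 -0.001 -1.   ] F [ 0.8  0.  -0.3] M [-0.19 -0.01 -0.03] w 0.0618 q [ 0.03  0.18  0.58  1.72 -0.1   1.27  0.52]
```

View pics/e2.png

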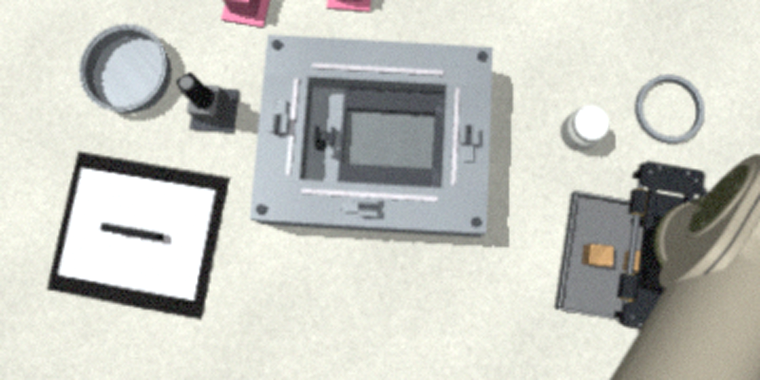

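View pics/e3.png

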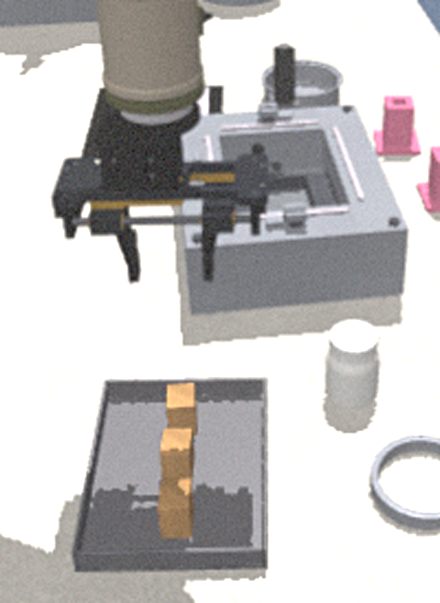

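View pics/e4.png

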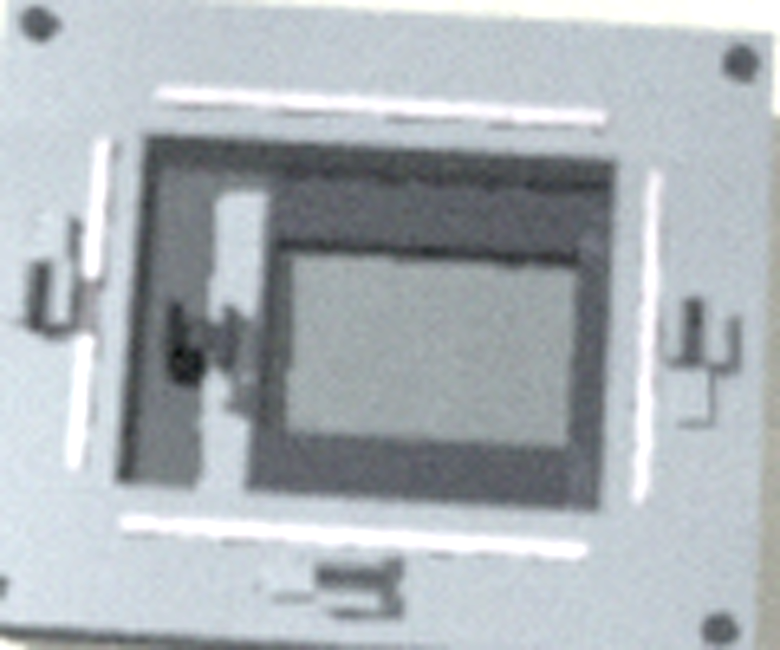

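```bash
python3 -c "
from h import *
go(.5385,.0992,.2,90.6)"
```

```text
shift [  6.1 428.6  45.4] rot [-1.695   0.0039  0.0076] deg 97.1
```

Call:
arm_command([
  [255,0,428,45.5,-1.695,0,0],
  [255,0,428,45.5,-1.695,0,0],
  [255,0,428,45.5,-1.695,0,0],
  [255,0,428,45.5,-1.695,0,0],
  [255,0,428,45.5,-1.695,0,0],
  [255,0,428,45.5,-1.695,0,0],
  [255,0,428,45.5,-1.695,0,0],
  [255,0,428,45.5,-1.695,0,0],
  [255,0,428,45.5,-1.695,0,0],
  [255,0,428,45.5,-1.695,0,0],
], newtons=20)

```text
time: 53.3
ee_pos: [0.5361, 0.1057, 0.2006]
eef_rot: [-0.455, 0.541, 0.456, 0.541]
ft_force: [-0.5, -0.1, 0.2]
width: 0.0012
```

```bash
python3 -c "
from h import *
st();go(.5385,.0992,.14,90.6)"
```

```text
t 53.3 p [0.5361 0.1057 0.2006] jaw 80.22 down [-0.002  0.001 -1.   ] F [-0.5 -0.1  0.2] M [-0.01  0.    0.04] w 0.0012 q [-0.4   0.17  0.13  1.71 -0.03  1.26  1.14]
shift [60.6 -3.6 -6.1] rot [-0.1811  0.0013 -0.0018] deg 10.4
```

Call:
arm_command([
  [255,0,0,0,-0.15,0,0],
  [255,0,0,0,-0.181,0,0],
  [255,0,0,0,-0.181,0,0],
])

```text
time: 53.6
ee_pos: [0.5362, 0.0999, 0.2011]
eef_rot: [-0.499, 0.501, 0.5, 0.5]
ft_force: [0.7, -0.3, -0.5]
width: 0.0005
```

```bash
python3 -c "
from h import *
st();go(.5385,.0992,.13,90.6);snap('side','f1',(180,80,280,230),4)"
```

```text
t 53.6 p [0.5362 0.0999 0.2011] jaw 89.83 down [-0.001 -0.    -1.   ] F [ 0.7 -0.3 -0.5] M [ 0.02 -0.   -0.03] w 0.0005 q [-0.38  0.17  0.13  1.71 -0.02  1.27  1.32]
shift [71.1 -2.4 -0.7] rot [-0.0135 -0.0002 -0.0012] deg 0.8
```

View pics/f1.png

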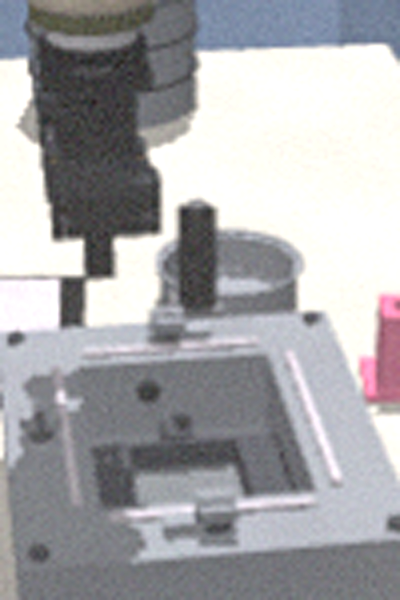

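Call:
arm_command([
  [255,50,-2,-0.5,-0.013,0,0],
  [255,85,-2,-0.5,-0.013,0,0],
  [255,103,-2,-0.5,-0.013,0,0],
  [255,112,-2,-0.5,-0.013,0,0],
  [255,112,-2,-0.5,-0.013,0,0],
])

```text
time: 54.15
ee_pos: [0.538, 0.0993, 0.0891]
eef_rot: [-0.502, 0.498, 0.503, 0.497]
ft_force: [-1.3, 1.0, 0.9]
width: 0.0001
```

```bash
python3 -c "
from h import *
st();go(.598,.0998,.088,90.6);snap('side','f2',(180,110,280,230),5)"
```

```text
t 54.15 p [0.538  0.0993 0.0891] jaw 90.5 down [-0.002 -0.    -1.   ] F [-1.3  1.   0.9] M [ 0.02  0.01 -0.05] w 0.0001 q [-0.37  0.28  0.12  1.83 -0.04  1.04  1.34]
shift [  0.9 -60.   -0. ] rot [-0.0017 -0.0004 -0.0018] deg 0.1
```

View pics/f2.png

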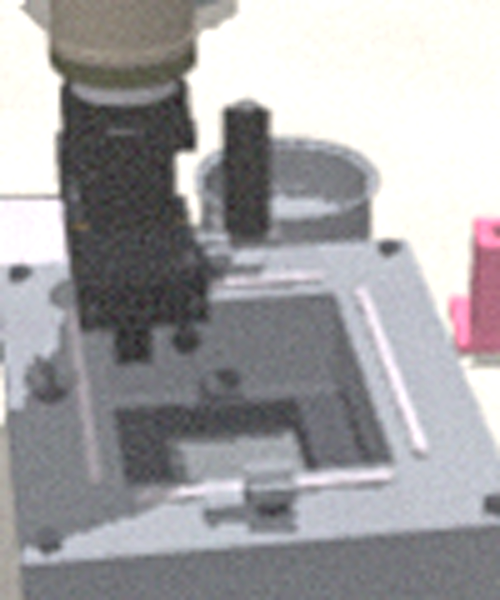

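Call:
arm_command([
  [255,1,-8,0,0,0,0],
  [255,1,-16,0,0,0,0],
  [255,1,-24,0,0,0,0],
  [255,1,-32,0,0,0,0],
  [255,1,-40,0,0,0,0],
  [255,1,-48,0,0,0,0],
  [255,1,-48,0,0,0,0],
])

```text
time: 54.9
ee_pos: [0.5869, 0.1009, 0.0896]
eef_rot: [-0.502, 0.497, 0.503, 0.497]
ft_force: [-6.9, 3.0, 4.5]
width: 0.0004
```

```bash
python3 -c "
from h import *
st();snap('side','f3',(180,110,280,230),5)"
```

```text
t 54.9 p [0.5869 0.1009 0.0896] jaw 90.59 down [-0.001  0.001 -1.   ] F [-6.9  3.   4.5] M [0.42 1.55 0.06] w 0.0004 q [-0.35  0.37  0.13  1.7  -0.05  1.07  1.38]
```

View pics/f3.png

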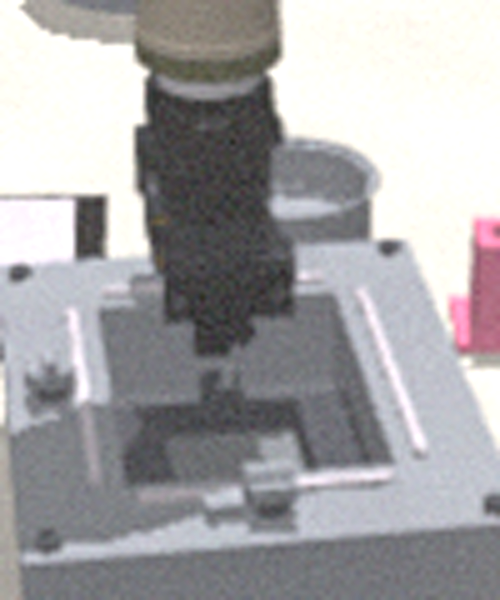

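Call:
arm_command([
  [255,0,-4,0,0,0,0],
  [255,0,-8,0,0,0,0],
  [255,0,-10,0,0,0,0],
  [255,0,-10,0,0,0,0],
])

```text
time: 55.35
ee_pos: [0.5951, 0.1009, 0.0885]
eef_rot: [-0.501, 0.498, 0.504, 0.496]
ft_force: [-9.8, 1.4, 0.1]
width: 0.0006
```

```bash
python3 -c "
from h import *
st()"
```

```text
t 55.35 p [0.5951 0.1009 0.0885] jaw 90.6 down [-0.005  0.    -1.   ] F [-9.8  1.4  0.1] M [0.4  2.07 0.09] w 0.0006 q [-0.35  0.39  0.13  1.68 -0.06  1.08  1.38]
```

Call:
arm_command([
  [255,0,-2,0,0,0,0],
  [255,0,-4,0,0,0,0],
  [255,0,-4,0,0,0,0],
])

```text
time: 55.65
ee_pos: [0.5971, 0.1009, 0.0879]
eef_rot: [-0.5, 0.5, 0.505, 0.495]
ft_force: [-17.9, 1.2, 4.2]
width: 0.0004
```

```bash
python3 -c "
from h import *
st()"
```

```text
t 55.65 p [0.5971 0.1009 0.0879] jaw 90.61 down [-0.009  0.    -1.   ] F [-17.9   1.2   4.2] M [0.31 3.93 0.03] w 0.0004 q [-0.34  0.4   0.13  1.67 -0.06  1.09  1.38]
```

Call:
arm_command([
  [255,0,-2,0,0,0,0],
  [255,0,-2,0,0,0,0],
])

```text
time: 55.85
ee_pos: [0.5974, 0.101, 0.0878]
eef_rot: [-0.5, 0.5, 0.506, 0.494]
ft_force: [-25.8, 0.3, 10.3]
width: 0.0002
```

```bash
python3 -c "
from h import *
st();snap('side','f4',(180,110,280,230),5)"
```

```text
t 55.85 p [0.5974 0.101  0.0878] jaw 90.63 down [-0.013 -0.    -1.   ] F [-25.8   0.3  10.3] M [0.19 5.71 0.05] w 0.0002 q [-0.34  0.4   0.13  1.66 -0.06  1.09  1.38]
```

View pics/f4.png

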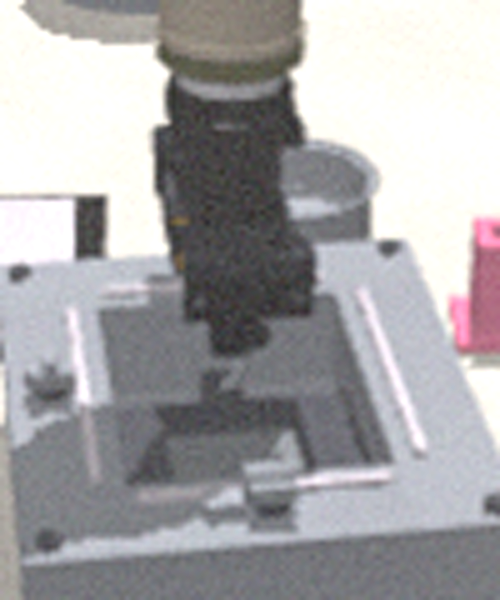

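At the stop: no further motion while the force rises. Back off along the same path, then lift clear.

Call:
arm_command([
  [255,0,8,0,0,0,0],
  [255,0,18,0,0,0,0],
  [255,0,28,0,0,0,0],
  [255,0,38,0,0,0,0],
  [255,0,48,0,0,0,0],
  [255,0,58,0,0,0,0],
  [255,0,64,0,0,0,0],
  [255,0,64,0,0,0,0],
])

```text
time: 56.7
ee_pos: [0.5385, 0.0994, 0.0895]
eef_rot: [0.503, -0.497, -0.502, -0.498]
ft_force: [-0.3, -0.0, -0.0]
width: 0.0006
```

Call:
arm_command([
  [255,-40,0,0,0,0,0],
  [255,-90,0,0,0,0,0],
  [255,-140,0,0,0,0,0],
  [255,-160,0,0,0,0,0],
  [255,-160,0,0,0,0,0],
])

```text
time: 57.2
ee_pos: [0.5408, 0.0997, 0.2532]
eef_rot: [0.504, -0.495, -0.501, -0.5]
ft_force: [-0.2, -0.1, 1.1]
width: 0.0005
```

```bash
python3 -c "
from h import *
st();go(.43,.05,.27,90)"
```

```text
t 57.2 p [0.5408 0.0997 0.2532] jaw 90.53 down [ 0.007  0.002 -1.   ] F [-0.2 -0.1  1.1] M [ 0.03 -0.04 -0.02] w 0.0005 q [-0.38  0.14  0.13  1.63 -0.02  1.36  1.33]
shift [-17.7 111.1 -48.6] rot [0.0093 0.002  0.0071] deg 0.7
```

```bash
python3 -c "
from h import *
go(.18,.58,.26,90)"
```

```text
shift [ -8.3 356.2 483.6] rot [0.0093 0.002  0.0071] deg 0.7
```

Call:
arm_command([
  [255,-8,356,483,0,0,0],
  [255,-8,356,483,0,0,0],
  [255,-8,356,483,0,0,0],
  [255,-8,356,483,0,0,0],
  [255,-8,356,483,0,0,0],
  [255,-8,356,483,0,0,0],
  [255,-8,356,483,0,0,0],
  [255,-8,356,483,0,0,0],
  [255,-8,356,483,0,0,0],
  [255,-8,356,483,0,0,0],
])

```text
time: 58.2
ee_pos: [0.2369, 0.5003, 0.255]
eef_rot: [-0.502, 0.498, 0.502, 0.498]
ft_force: [1.1, -0.0, -0.2]
width: 0.0003
```

Call:
arm_command([
  [255,0,76,103,0,0,0],
  [255,0,76,103,0,0,0],
  [255,0,76,103,0,0,0],
  [255,0,76,103,0,0,0],
])

```text
time: 58.6
ee_pos: [0.1565, 0.6037, 0.2537]
eef_rot: [-0.503, 0.497, 0.505, 0.495]
ft_force: [-0.7, -0.3, 0.1]
width: 0.0006
```

```bash
python3 -c "
from h import *
st();snap('top','g1',None,1.5);snap('side','g2',None,1.5)
crop('g1_raw','g3',(140,140,320,260),4.4,1.3)"
```

```text
t 58.6 p [0.1565 0.6037 0.2537] jaw 90.9 down [-0.003 -0.001 -1.   ] F [-0.7 -0.3  0.1] M [-0.04  0.02  0.02] w 0.0006 q [-1.1   0.34 -0.38  1.4   0.12  1.42  0.11]
```

View pics/g1.png

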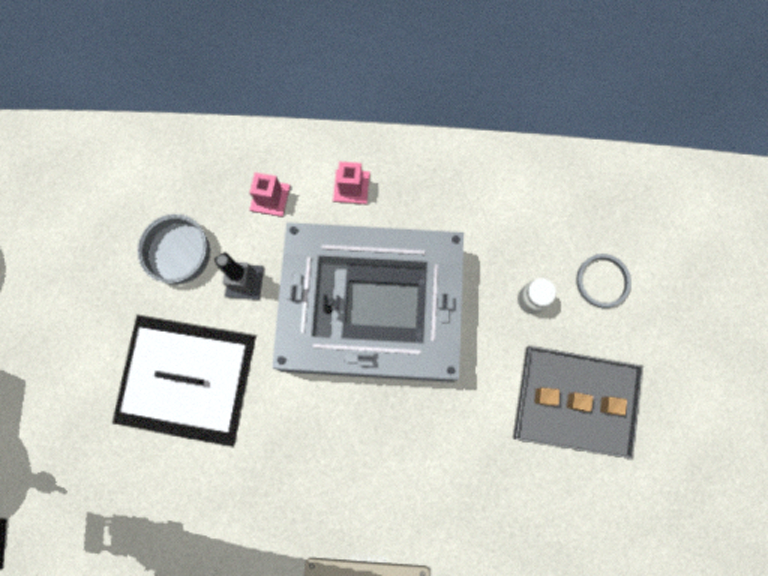

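View pics/g2.png

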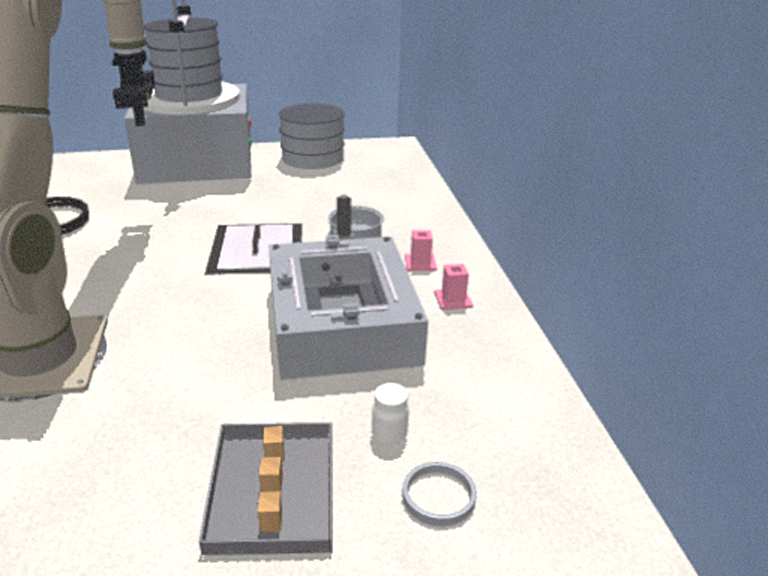

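View pics/g3.png

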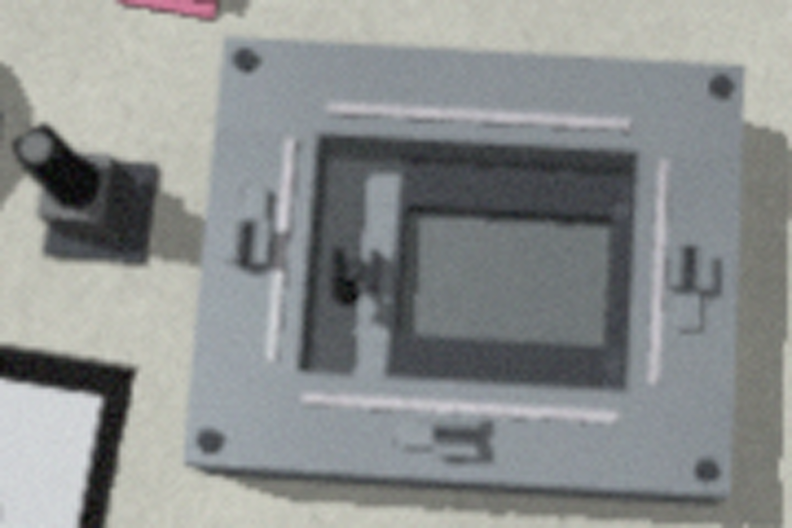

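Run:
```python
from h import *
g=cv2.imread("pics/g1_raw.png");g0=cv2.imread("pics/top0.png")
def quad(im,lo,hi,box,z):
    x0,y0,x1,y1=box;m=np.zeros(im.shape[:2],np.uint8);m[y0:y1,x0:x1]=cv2.inRange(im.max(2)[y0:y1,x0:x1],lo,hi)
    c=max(cv2.findContours(m,0,1)[0],key=cv2.contourArea);b=cv2.boxPoints(cv2.minAreaRect(c))
    W=np.array([onz("top",p,z)[:2] for p in b]);d=np.diff(W,axis=0);print(W.mean(0).round(4),np.linalg.norm(d,axis=1).round(4),np.degrees(np.arctan2(d[:,1],d[:,0])).round(1))
quad(g0,0,50,(70,205,175,300),.003)
quad(g,100,255,(86,218,161,292),.008)
for n,b in dict(pan=(90,140,141,192),jar=(342,180,378,215),ring=(380,165,425,210),driver=(140,160,180,205)).items():
    x0,y0,x1,y1=b;print(n,np.abs(g[y0:y1,x0:x1].astype(int)-g0[y0:y1,x0:x1]).mean().round(2))
```

```text
[0.4294 0.3846] [0.2217 0.2536 0.2158] [ -3.4 -96.5 174.9]
[0.4297 0.3841] [0.1736 0.2237 0.1696] [ -2.6 -95.5 175.9]
pan 4.48
jar 5.14
ring 5.03
driver 5.0
```

```bash
python3 -c "
from bench import *
print(close_job(), read_state()['time'])"
```

```text
the job is handed in; nothing more can be done
the job is handed in; nothing more can be done
```

The job is done and handed in, after about 59 s of the 210 s allowed. The hand-in reports no verdict.

- **Fasteners:** I turned all three anticlockwise with the screwdriver until they hit their stops. The resisting moment rose to 0.34–0.44 N m, against about 0.08 N m to turn. The final pictures show all three lobes parallel to the panel edges.
- **Screwdriver:** It is back upright in the grey stand, at the same grip height it was lifted from, and it looks the same as at the start.
- **Panel:** It lies flat on the mat. Its centre is within 1 mm of the mat's centre and it is square to it within about 1°.
- **Blocks:** There were three. All of them stand in the tray, and the bay is empty.
- **Lever:** I moved it only after the last block was out. The force climbed from 10 to 26 N over the last 2 mm, so it was at its stop. It then sprang back to its rest position.
- **Jar, pan and ring:** Comparing the first and last pictures shows only small differences and no sign that any of them moved.

**Disagreements:** Early readings of the machine's corners and corner screws differed between the two cameras by 4–9 mm. For the screws, the cause was that they stand about 5 mm above the top. Each fastener's axis was also 1–2 mm from where I had measured it, which put up to about 8 N of sideways force on the screwdriver while turning. No final check failed, and I saw nothing knocked aside.

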